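Clear away the calligraphy inkstones and water pots

TASK

Clear up after the calligraphy hour: on the middle of the rectangular wooden board, stack the three inkstones, large at the bottom, then medium, then small, wells upward, each centred on the one below and lying lengthways along the board. In the middle of the round board set the wide water dish and stand the narrow rinsing cup upright inside it. Put everything down gently, let go, and leave the ink bottle and the paperweight where they are.

Things in the scene. Friction and masses are not known exactly. Their poses are not given: they have to be found in the camera images.
- large_stone_mid (a point): large inkstone: dark slate slab 130 x 62 mm, 24 mm high, lying flat, with a 90 x 36 mm, 6 mm deep well in its top (the rim round the well is flat). Point at its centre, half-way up; x along its length, z up. Grasp it across its 62 mm width
- medium_stone_mid (a point): medium inkstone: dark slate slab 104 x 52 mm, 22 mm high, lying flat, with a 64 x 28 mm, 6 mm deep well in its top (the rim round the well is flat). Point at its centre, half-way up; x along its length, z up. Grasp it across its 52 mm width
- small_stone_mid (a point): small inkstone: dark slate slab 78 x 42 mm, 20 mm high, lying flat, with a 48 x 22 mm, 6 mm deep well in its top (the rim round the well is flat). Point at its centre, half-way up; x along its length, z up. Grasp it across its 42 mm width
- water_dish_mid (a point): wide low round water dish, blue-glazed ceramic, straight-sided, open on top: 62 mm across, 30 mm high, wall 4 mm (54 mm inside), floor 5 mm. Point at its centre, half-way up (15 mm above its underside); z up
- rinse_cup_mid (a point): narrow tall round rinsing cup, same ceramic, straight-sided, open on top: 36 mm across, 58 mm high. Point at its centre, half-way up (29 mm above its underside); z up. Held by its upper part, it goes into the dish without the fingers meeting the dish's rim
- long_board_top (a point): rectangular wooden carrying board, fixed, 180 x 110 mm, 10 mm thick, flat top. Point at the middle of its top; x along its length, z up
- round_board_top (a point): round wooden carrying board, fixed, 116 mm across, 10 mm thick, flat top. Point at the middle of its top; z up
- ink_bottle: closed squat black ink bottle with a black cap, 42 mm across, 55 mm high, standing loose among the things; leave it alone. Origin at the centre of its underside, z up
- paperweight: steel bar paperweight 150 x 22 x 12 mm with a small knob on top (22 mm high in all), lying loose; leave it alone. Origin at the centre of its underside, x along its length
Mind the look-alikes: they are no part of the job. Leave any pink look-alike of the part that bears water_dish_mid alone. What is shaped like the part that bears long_board_top but green is not meant.

How it is judged:
By the outcome, as a careful person would: the job done as asked, in the order asked, and still so for the second after the job is handed in, with the robot touching nothing.
It also fails if it takes over 136 s, if anything falls off the work surface, if the arm or the gripper's body presses on something with over 40 N, if the wrist force passes 120 N, or if a joint passes its speed limit or range.

ROBOT

A 6-joint arm with a two-finger parallel gripper is mounted at the origin on the work surface. World frame = base frame: x ahead of the robot, y to its left, z up, the work surface at z = 0. Lengths are in mm, angles in rad, forces in N, time in s.
With the tool pointing down it reaches from about 350 to 775 mm from the base axis. Payload 7.3 kg.
Tool frame: the origin (TCP) lies at the very end of the fingers, on their centre line; the grasp point (between the pads) lies 19 mm behind it; z points along the fingers, y is the line along which they close (so a half turn about z gives the same grasp; the last joint's range is limited). The gripper opens to 92 mm and grips with 3 to 60 N. Pads are 19 mm wide; open, the fingers measure 130 mm over their backs; the gripper's body (75 mm by 190 mm) begins 47 mm behind the grasp point.
Start: joints at [1.178, 0.342, 1.524, -0, 1.275, -0.146], TCP at [128.243, 509.116, 226.741] pointing down, gripper open.
Joint ranges: [-2.53, 2.53], [-0.77, 2.02], [0.04, 2.7], [-1, 4.14], [0.28, 2.66], [-3.11, 3.11]. Speed limits (rad/s): [2.57, 2.57, 3.14, 3.14, 3.14, 3.14].

INTERFACE

Orientations are given as [roll, pitch, yaw] about the fixed x, y, z axes, in that order (R = Rz(yaw) Ry(pitch) Rx(roll)).
In Python, from plant import bot gives the robot as it stands.
- The arm moves only by the tool jog_arm, never from a script. Its argument "targets" is a list of rows, each an object with "xyz": the shift along the tool's x, y, z as a fraction of full scale, a list of three; "spin": the turn about the tool's z as a fraction of full scale. In form: [{"xyz": [x, y, z], "spin": spin}, ...]. A call has exactly 10 rows; each row shifts and turns the commanded pose from where the row before left it, along the tool's axes as they then stand; what a row does not reach is not made up. Full scale, the value 1, is 80 mm for a shift and 0.1 rad for a turn. A row lasts 1/8 s, in which the tool goes at most 62.5 mm and 10.7 degrees, less where a joint would pass 70% of its speed; a pose out of reach is approached as far as the arm can. A call with a number of a shift or a turn outside -1 to 1 is refused whole. A call with a gripper value outside its range is refused whole. "gripper" is the opening in per cent of the stroke, from 0 (shut) to 100 (fully open), set as the call begins (left out, the last holds). The fingers move at their own pace and stop on an object; the grip force is fixed at half the most. Time passes only in rows, so rows that do not move let the fingers close, or fill a call up. It gives the time, the measured TCP pose, the force, the opening and the grip force at its end, in the units of the state.
- bot.get_obs(): the state, without advancing time (a new reading comes with each control period).
- bot.capture(name): name is "scene" or "top" or "wrist"; returns the picture (400x640x3 uint8, blue, green, red); there is no depth.
- bot.get_calibration(name): a dict with "vfov" (degrees; the focal length in pixels is half the picture's height over the tangent of half this angle, whatever the lens; pixels are square), "cx", "cy" (the principal point, pixels), "eye" and "rotation" of the camera in the world. Camera axes: x right, y down, z forward; pixel columns grow to the right and rows downward; lengths in mm; the calibration is good to about 2 mm. The wrist camera is an equidistant fisheye: a pixel r from the principal point sees the ray r / f radians off the axis. A picture is of the moment at which its call begins: read the wrist's pose just before it. get_calibration takes no time and is no camera call; for the wrist camera it gives the pose at the moment of the call.
- bot.close_job(): hands the job in; it is judged then, once.
The state is a dict: "time": time; "joint_positions": joint angles; "dq": joint speeds; "tau": joint torques, N m; "tool_pos": TCP position; "tcp_rot": TCP orientation; "contact_force": force on the tool from outside, world axes, zero at the start; "moment": the same for the moment, N m; "grip_width": finger opening in mm; "finger_force": force on a finger pad.
Only numpy, scipy, OpenCV 4.12 (cv2) and the standard library are available. Lean on these libraries where they do the work, as an engineer would, in place of code of your own. Each camera call takes 0.05 s, during which the arm holds its last target. There are 200 camera calls.

## Working session

There is one attempt and no reset: what is moved stays moved. The work goes in short steps, Python scripts to look and compute and a tool call to move; the robot and the scene stay as the last step left them, time stands still between calls to the robot, and variables do not carry over. Pictures are saved under pics/ and viewed, at most 14 in all, crops included, and the job is handed in when it is done.

Besides the shell and the picture viewer there is one more tool, called after "Request:" as name([rows], argument=value, ...), one row to a line, values as JSON. jog_arm: Moves the arm, as the interface text tells. Shift numbers are shares of 80 mm and turn numbers shares of 0.1 rad, none past 1 either way. Its arguments: {"type":"object","properties":{"targets":{"type":"array","items":{"type":"object","properties":{"xyz":{"type":"array","items":{"type":"number"}},"spin":{"type":"number"}}}},"gripper":{"type":"number"}},"required":["targets"]}

```bash
ls; mkdir -p pics; python3 - <<'E'
from plant import bot
import cv2
o=bot.get_obs();print(o)
for n in("scene","top","wrist"):
    print(n,bot.get_calibration(n)); cv2.imwrite(f"pics/{n}0.png",bot.capture(n))
E
```

```text
pics
{'time': 0.0, 'joint_positions': array([ 1.17798125e+00,  3.42727332e-01,  1.52502373e+00, -3.32487817e-05,
        1.27535691e+00, -1.45984402e-01]), 'dq': array([-0.00071939,  0.00034822,  0.00066991, -0.00084758, -0.00188961,
       -0.00245903]), 'tau': array([-2.13531515e-03, -4.31246924e+01, -2.44223052e+01,  7.17605883e-02,
        5.56988013e-02, -9.17575017e-05]), 'tool_pos': array([128.10026412, 508.72045674, 226.04021234]), 'tcp_rot': array([-3.14008884e+00, -1.88971433e-04,  2.89477154e+00]), 'contact_force': array([-0.05724576,  0.257402  , -0.56573873]), 'moment': array([ 0.02370983, -0.03466332,  0.01806285]), 'finger_force': 0.0, 'grip_width': 91.76185473140737}
scene {'vfov': 48.061052274480865, 'cx': 314.9550440852722, 'cy': 203.08709075418997, 'eye': array([953.03125985, 427.81908143, 959.23518422]), 'rotation': array([-2.55731947,  0.0063465 ,  2.33759996])}
top {'vfov': 51.76852800925582, 'cx': 324.9033261843054, 'cy': 202.66326900977472, 'eye': array([ 342.5457088 ,    2.60015668, 1052.49905366]), 'rotation': array([-2.96596199,  0.00745347, -1.55373828])}
wrist {'vfov': 65.70646984690485, 'cx': 322.1947580163202, 'cy': 202.05694302569242, 'eye': array([ 57.62593403, 525.73566129, 384.38017696]), 'rotation': array([2.87242492e+00, 2.06540252e-03, 1.32369825e+00])}
```

View pics/top0.png

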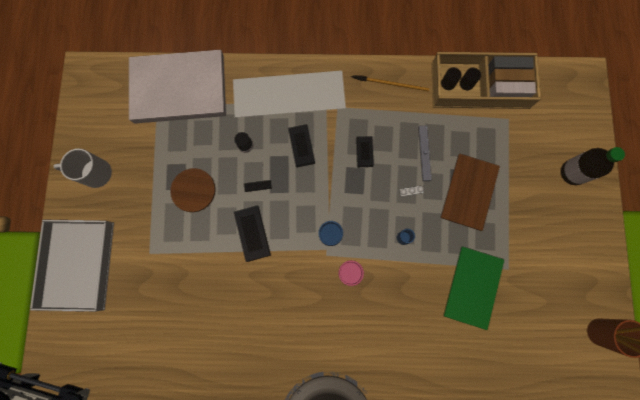

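View pics/scene0.png

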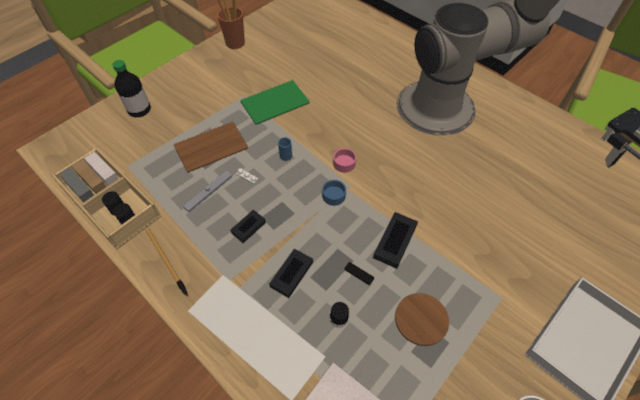

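Top view: large stone (252,233), medium (302,146), small (365,151), blue dish (331,233), cup (405,237), long board (470,192), round board (192,190). The decoys (pink dish, green board), bottle (243,142) and paperweight (425,152) are also visible. In the scene view the same order is: large stone (396,240), medium (291,272), small (248,226), dish (334,192), cup (285,149), boards (211,147) and (422,319).

```bash
cat > h.py <<'E'
import numpy as np, cv2
from scipy.spatial.transform import Rotation as R
def rot(c): return R.from_euler('xyz',c['rotation']).as_matrix()
def foc(c): return 200/np.tan(np.radians(c['vfov'])/2)
def ray(c,p,fish=False):
    d=(np.array(p,float)-[c['cx'],c['cy']])/foc(c)
    if fish:
        r=np.linalg.norm(d); v=np.r_[d/max(r,1e-9)*np.sin(r),np.cos(r)]
    else: v=np.r_[d,1]/np.linalg.norm(np.r_[d,1])
    return np.array(c['eye']),rot(c)@v
def proj(c,P,fish=False):
    v=rot(c).T@(np.array(P,float)-c['eye']); 
    d=v[:2]/v[2]
    if fish: n=np.linalg.norm(v[:2]); d=v[:2]/max(n,1e-9)*np.arctan2(n,v[2])
    return d*foc(c)+[c['cx'],c['cy']]
def onplane(c,p,z,fish=False):
    e,d=ray(c,p,fish); return e+d*(z-e[2])/d[2]
def tri(rs):
    A=sum(np.eye(3)-np.outer(d,d) for e,d in rs); b=sum((np.eye(3)-np.outer(d,d))@e for e,d in rs)
    X=np.linalg.solve(A,b); return X,[np.linalg.norm(np.cross(d,X-e)) for e,d in rs]
def mask(im,kind):
    g=cv2.GaussianBlur(im,(3,3),0); h,s,v=cv2.split(cv2.cvtColor(g,cv2.COLOR_BGR2HSV))
    if kind=='dark': m=(v<62)
    if kind=='blue': m=(h>95)&(h<125)&(s>90)
    if kind=='brown': m=((h<12)|(h>170))&(s>95)
    if kind=='wood': m=(h<14)&(s>110)&(v<135)
    return cv2.morphologyEx(m.astype(np.uint8),cv2.MORPH_CLOSE,np.ones((3,3)))
def blob(im,kind,seed,rad=12):
    """filled outer contour nearest to the seed"""
    cs,_=cv2.findContours(mask(im,kind),cv2.RETR_EXTERNAL,cv2.CHAIN_APPROX_NONE)
    cs=[c for c in cs if cv2.contourArea(c)>60 and cv2.pointPolygonTest(c,tuple(map(float,seed)),True)>-rad]
    return max(cs,key=cv2.contourArea) if cs else None
def cen(c):
    m=cv2.moments(c); return np.array([m['m10']/m['m00'],m['m01']/m['m00']])
E
cat > m1.py <<'E'
from plant import bot
from h import *
T=cv2.imread('pics/top0.png');S=cv2.imread('pics/scene0.png');ct,cs=bot.get_calibration('top'),bot.get_calibration('scene')
seeds=dict(large=('dark',(252,233),(396,240)),medium=('dark',(302,146),(291,272)),small=('dark',(365,151),(248,226)),
 dish=('blue',(331,233),(334,192)),cup=('blue',(405,237),(285,149)),long=('wood',(470,192),(211,147)),round=('wood',(192,190),(422,319)),bottle=('dark',(243,142),(340,313)))
for im in(T,S): pass
for n,(k,a,b) in seeds.items():
    r=[];o=[]
    for im,c,s in((T,ct,a),(S,cs,b)):
        q=blob(im,k,s)
        if q is None: print(n,'none',cv2.cvtColor(im,cv2.COLOR_BGR2HSV)[s[1],s[0]]);continue
        r.append(ray(c,cen(q)));o.append((cen(q).round(1),cv2.contourArea(q)))
        cv2.drawContours(im,[q],-1,(0,255,255),1)
        if im is T:
            box=cv2.minAreaRect(q); w=np.array([onplane(c,p,12)[:2] for p in cv2.boxPoints(box)])
            e1,e2=w[1]-w[0],w[2]-w[1]; L=e1 if np.linalg.norm(e1)>np.linalg.norm(e2) else e2
            print(n,'size',np.linalg.norm(e1).round(),np.linalg.norm(e2).round(),'yaw',np.arctan(L[1]/L[0]).round(3))
    if len(r)==2: X,e=tri(r);print('  ',X.round(1),np.round(e,1),'dist',np.hypot(*X[:2]).round(),o)
cv2.imwrite('pics/m1.png',np.vstack([cv2.resize(T[90:350,120:540],None,fx=1.15,fy=1.15),cv2.resize(S[80:380,120:540],None,fx=1.0,fy=1.0)[:, :] if 0 else cv2.resize(S[80:360,120:540],(483,300))]))
E
python3 m1.py
```

```text
large size 65.0 132.0 yaw 0.285
   [446.7 199.    4.6] [0.4 0.4] dist 489.0 [(array([251.8, 233. ]), 1207.5), (array([394.8, 240.1]), 1203.5)]
medium size 52.0 111.0 yaw 0.223
   [681.   78.9   4.3] [0.7 0.7] dist 686.0 [(array([301.5, 145.4]), 726.0), (array([290.8, 273. ]), 973.0)]
small size 44.0 85.0 yaw 0.043
   [667.  -87.4   5.3] [0.6 0.6] dist 673.0 [(array([364.3, 151.3]), 465.5), (array([247.7, 226.2]), 514.5)]
dish size 53.0 53.0 yaw -1.555
   [448.1  -1.2  11.1] [1. 1.] dist 448.0 [(array([330.5, 233.3]), 359.0), (array([333.8, 192. ]), 346.5)]
cup size 28.0 29.0 yaw 1.42
   [ 441.6 -187.4   26.9] [0.8 0.8] dist 480.0 [(array([405.3, 236.5]), 94.5), (array([284.9, 148.4]), 153.0)]
long size 181.0 112.0 yaw -0.3
   [ 564.7 -364.1   -3.1] [0.2 0.2] dist 672.0 [(array([470. , 191.7]), 2766.5), (array([210.1, 146.3]), 1795.0)]
round size 112.0 111.0 yaw -1.556
   [557.7 362.1  -1.5] [0.8 0.8] dist 665.0 [(array([192.3, 189.8]), 1442.5), (array([421.8, 319. ]), 2028.0)]
bottle size 45.0 47.0 yaw 0.048
   [682.3 229.1  26.5] [0.8 0.8] dist 720.0 [(array([243.2, 141.5]), 228.5), (array([339. , 313.6]), 296.5)]
```

View pics/m1.png

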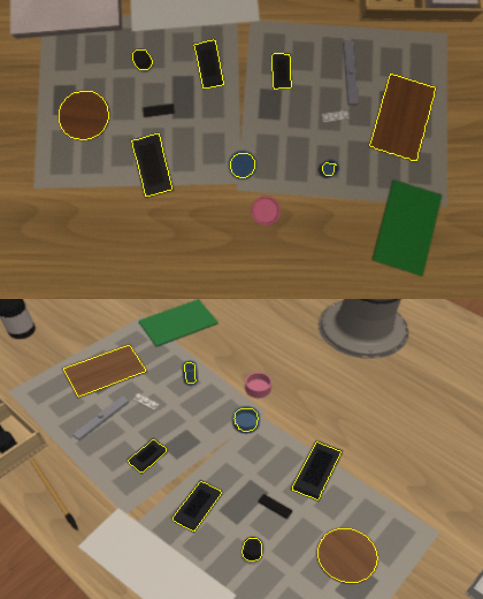

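Blobs are clean. The sizes match and the xy positions are usable, but the two-view heights come out about 7 mm low, so I will recheck them with the wrist camera. Moving over the large stone first.

Request:
jog_arm([
  {"xyz": [0, 0, 0.1], "spin": -1},
  {"xyz": [0, 0, 0.1], "spin": -1},
  {"xyz": [0, 0, 0.1], "spin": -1},
  {"xyz": [0, 0, 0.1], "spin": -1},
  {"xyz": [0, 0, 0.1], "spin": -1},
  {"xyz": [0, 0, 0.1], "spin": -0.3},
  {"xyz": [-0.34, -0.6, 0], "spin": 0},
  {"xyz": [-0.34, -0.6, 0], "spin": 0},
  {"xyz": [-0.34, -0.6, 0], "spin": 0},
  {"xyz": [-0.34, -0.6, 0], "spin": 0},
], gripper=100)

```text
time: 1.4
tool_pos: [287.4, 353.9, 178.7]
tcp_rot: [3.141, 0.0, -2.859]
contact_force: [0.7, 0.5, -0.9]
grip_width: 91.9
finger_force: 0.0
```

Request:
jog_arm([
  {"xyz": [-0.34, -0.6, 0], "spin": 0},
  {"xyz": [-0.34, -0.6, 0], "spin": 0},
  {"xyz": [-0.34, -0.6, 0], "spin": 0},
  {"xyz": [-0.34, -0.6, 0], "spin": 0},
  {"xyz": [0, 0, 0], "spin": 0},
  {"xyz": [0, 0, 0], "spin": 0},
  {"xyz": [0, 0, 0], "spin": 0},
  {"xyz": [0, 0, 0], "spin": 0},
  {"xyz": [0, 0, 0], "spin": 0},
  {"xyz": [0, 0, 0], "spin": 0},
])

```text
time: 2.65
tool_pos: [444.3, 201.5, 178.8]
tcp_rot: [3.142, 0.0, -2.858]
contact_force: [-1.4, 0.1, -0.1]
grip_width: 91.8
finger_force: 0.0
```

```bash
cat > w.py <<'E'
import sys
from plant import bot
from h import *
def look(name):
    c=bot.get_calibration('wrist'); o=bot.get_obs(); im=bot.capture('wrist'); cv2.imwrite(f'pics/{name}.png',im)
    np.save(f'pics/{name}.npy',dict(c=c,o=o),allow_pickle=True); return im,c,o
def get(name):
    d=np.load(f'pics/{name}.npy',allow_pickle=True).item(); return cv2.imread(f'pics/{name}.png'),d['c'],d['o']
def plan(o,X,yaw):
    """tool-axis shift (units of 80 mm) after the spin (units 0.1 rad)"""
    p=o['tool_pos'];y=o['tcp_rot'][2]; dy=(yaw-y+np.pi/2)%np.pi-np.pi/2; y2=y+dy
    d=np.array(X)-p; return dict(spin=round(-dy/.1,2),x=round((d[0]*np.cos(y2)+d[1]*np.sin(y2))/80,3),y=round((d[0]*np.sin(y2)-d[1]*np.cos(y2))/80,3),z=round(-d[2]/80,3))
E
python3 - <<'E'
from w import *
im,c,o=look('w1');print(o['tool_pos'],o['tcp_rot'],o['time'],c)
print(proj(c,[447,199,12],True))
E
```

```text
[444.2845813  201.50782956 178.79109473] [ 3.14152769e+00  1.40428611e-04 -2.85778591e+00] 2.65 {'vfov': 65.70646984690485, 'cx': 322.1947580163202, 'cy': 202.05694302569242, 'eye': array([374.4153736 , 180.87774271, 337.02362049]), 'rotation': array([2.87253320e+00, 9.69142307e-04, 1.85428328e+00])}
[319.7904482  188.74287333]
```

View pics/w1.png

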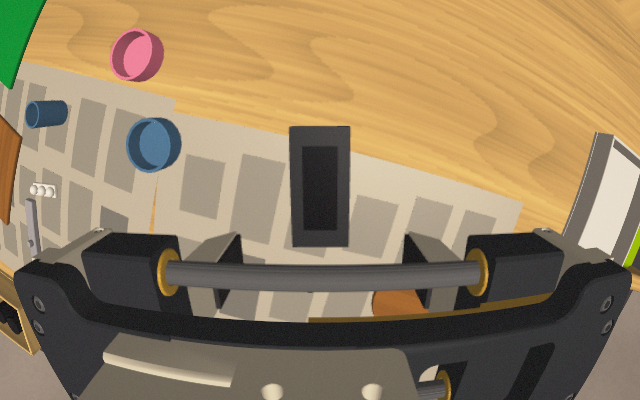

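Wrist view: the large stone sits at (290..349, 126..247), upright in the image, so the yaw is right. I'll shift the tool for a second view to get its height.

Request:
jog_arm([
  {"xyz": [-0.4, 0, 0.2], "spin": 0},
  {"xyz": [-0.4, 0, 0.2], "spin": 0},
  {"xyz": [0, 0, 0], "spin": 0},
  {"xyz": [0, 0, 0], "spin": 0},
  {"xyz": [0, 0, 0], "spin": 0},
  {"xyz": [0, 0, 0], "spin": 0},
  {"xyz": [0, 0, 0], "spin": 0},
  {"xyz": [0, 0, 0], "spin": 0},
  {"xyz": [0, 0, 0], "spin": 0},
  {"xyz": [0, 0, 0], "spin": 0},
])

```text
time: 3.95
tool_pos: [505.9, 219.1, 146.7]
tcp_rot: [3.141, -0.0, -2.858]
contact_force: [-0.4, -0.5, -0.6]
grip_width: 92.0
finger_force: 0.0
```

```bash
cat >> w.py <<'E'
def quadpts(q,c,z):
    """rectangle of a blob, in the world at height z: centre, sizes, yaw of the long side"""
    w=np.array([onplane(c,p,z,True)[:2] for p in q.reshape(-1,2)]).astype(np.float32)
    (x,y),s,a=cv2.minAreaRect(w); a=np.radians(a)+(np.pi/2 if s[1]>s[0] else 0)
    return np.round([x,y],1),np.round(sorted(s),1),round((a+np.pi/2)%np.pi-np.pi/2,3)
def two(a,b,kind,guess,h):
    rs=[]
    for n in(a,b):
        im,c,o=get(n); q=blob(im,kind,proj(c,guess,True)); 
        if q is None: print(n,'none');continue
        print(n,cen(q).round(1),cv2.boundingRect(q),quadpts(q,c,h)); rs.append(ray(c,cen(q),True))
    X,e=tri(rs); print('tri',X.round(1),np.round(e,1)); return X
E
python3 - <<'E'
from w import *
im,c,o=look('w2');print(o['tool_pos'],o['tcp_rot'],o['time'])
two('w1','w2','dark',[446,199,12],22)
E
```

```text
[505.88715914 219.1093076  146.67941136] [ 3.14149761e+00 -8.44672816e-05 -2.85841171e+00] 3.95
w1 [317.8 199.2] (292, 146, 55, 100) (array([454. , 199.6]), array([ 57.9, 108.8]), np.float64(0.308))
w2 [319.2 127.9] (299, 79, 41, 100) (array([445.6, 197.8]), array([36.9, 91.5]), np.float64(0.289))
tri [443.5 197.4  70.1] [0.7 0.7]
```

```bash
python3 - <<'E'
from w import *
for n in('w1','w2'):
    im,c,o=get(n); v=im.max(2); u,w=proj(c,[446,199,12],True).astype(int); print(u,w,'row',v[w,u-60:u+60:4],'col',v[max(w-110,0):w+110:5,u-24])
E
sed -i 's/m=(v<62)/m=(v<T)/; s/def mask(im,kind):/T=62\ndef mask(im,kind):/' h.py
python3 - <<'E'
import h
h.T=98
from w import *
two('w1','w2','dark',[446,199,12],24)
E
```

```text
320 187 row [168 170 171 170 171 188 208 211  63  65  63  37  30  38  35  38  38  42
  40  35  66  73  66 217 218 217 218 217 218 217] col [214 219 209 222 217 229 219 218 228 225  71  65  66  67  66  67  66  65
  64  63  63  65  65  60  58  56  59  61  56  58  58  59  58  57 131 199
 207 207  67  84  98 106 104 150]
320 129 row [179 177 179 179 216 218 218  67  69  66  38  43  48  48  48  40  50  46
  52  49  69  79  80  82 223 226 224 224 225 225] col [214 218 221 217 229 221 231 232  69  76  74  72  68  73  73  72  73  74
  69  71  69  71  66  68  71  69  66  67  62  66  64  66  61  63  61  64
 176 176 215 214 213 214 213  71]
w1 [319.4 185.8] (290, 127, 59, 120) (array([444.7, 198.2]), array([ 60.9, 128.5]), np.float64(0.286))
w2 [319.3 127.4] (286, 58, 67, 140) (array([445. , 197.8]), array([ 60.5, 128.4]), np.float64(0.293))
tri [444.8 197.9   8.2] [0. 0.]
```

With the better threshold the large stone is at (445,198), yaw 0.29, size 61×128, centroid height 8 (expected 12, within error). Descending to tip z ≈ 4, then gripping.

Request:
jog_arm([
  {"xyz": [0.4, -0.02, 0], "spin": -0.06},
  {"xyz": [0.4, -0.02, 0], "spin": 0},
  {"xyz": [0, 0, 0.4], "spin": 0},
  {"xyz": [0, 0, 0.4], "spin": 0},
  {"xyz": [0, 0, 0.4], "spin": 0},
  {"xyz": [0, 0, 0.3], "spin": 0},
  {"xyz": [0, 0, 0.15], "spin": 0},
  {"xyz": [0, 0, 0.08], "spin": 0},
  {"xyz": [0, 0, 0.05], "spin": 0},
  {"xyz": [0, 0, 0], "spin": 0},
])

```text
time: 5.25
tool_pos: [445.7, 198.1, 4.7]
tcp_rot: [3.142, 0.001, -2.852]
contact_force: [0.9, 0.1, -0.1]
grip_width: 91.8
finger_force: 0.0
```

Request:
jog_arm([
  {"xyz": [0, 0, 0], "spin": 0},
  {"xyz": [0, 0, 0], "spin": 0},
  {"xyz": [0, 0, 0], "spin": 0},
  {"xyz": [0, 0, 0], "spin": 0},
  {"xyz": [0, 0, 0], "spin": 0},
  {"xyz": [0, 0, 0], "spin": 0},
  {"xyz": [0, 0, 0], "spin": 0},
  {"xyz": [0, 0, 0], "spin": 0},
  {"xyz": [0, 0, 0], "spin": 0},
  {"xyz": [0, 0, 0], "spin": 0},
], gripper=0)

```text
time: 6.5
tool_pos: [445.5, 198.1, 4.5]
tcp_rot: [3.141, 0.0, -2.852]
contact_force: [-1.1, 3.2, 4.2]
grip_width: 61.9
finger_force: 30.0
```

Request:
jog_arm([
  {"xyz": [0, 0, -0.1], "spin": 0},
  {"xyz": [0, 0, -0.3], "spin": 0},
  {"xyz": [0, 0, -0.5], "spin": 0.9},
  {"xyz": [0, 0, -0.5], "spin": 1},
  {"xyz": [0, 0, -0.4], "spin": 1},
  {"xyz": [0, 0, 0], "spin": 1},
  {"xyz": [0, 0, 0], "spin": 1},
  {"xyz": [0, 0, 0], "spin": 1},
  {"xyz": [-0.3, -0.26, 0], "spin": 0},
  {"xyz": [-0.4, -0.36, 0], "spin": 0},
])

```text
time: 7.75
tool_pos: [483.5, 133.5, 147.7]
tcp_rot: [-3.14, -0.002, 2.843]
contact_force: [0.0, 0.3, -5.8]
grip_width: 61.9
finger_force: 30.0
```

Request:
jog_arm([
  {"xyz": [-0.4, -0.35, 0], "spin": 0},
  {"xyz": [-0.4, -0.35, 0], "spin": 0},
  {"xyz": [-0.4, -0.35, 0], "spin": 0},
  {"xyz": [-0.4, -0.35, 0], "spin": 0},
  {"xyz": [-0.4, -0.35, 0], "spin": 0},
  {"xyz": [-0.4, -0.35, 0], "spin": 0},
  {"xyz": [-0.4, -0.35, 0], "spin": 0},
  {"xyz": [-0.4, -0.35, 0], "spin": 0},
  {"xyz": [0, 0, 0], "spin": 0},
  {"xyz": [0, 0, 0], "spin": 0},
])

```text
time: 9.0
tool_pos: [661.2, -155.6, 146.8]
tcp_rot: [3.141, -0.004, 2.84]
contact_force: [0.3, -0.3, -5.9]
grip_width: 61.8
finger_force: 30.0
```

```bash
python3 - <<'E'
from w import *
im,c,o=look('w3');print(o['tool_pos'],o['tcp_rot'],o['time'],o['grip_width'])
print(proj(c,[565,-364,10],True),proj(c,[667,-87,10],True),proj(c,[681,79,10],True))
E
```

```text
[ 661.21113873 -155.56974082  146.82254811] [ 3.14135579 -0.00355371  2.84027893] 9.0 61.76528254923266
[120.69021634 169.03920787] [391.50053938 179.26278928] [528.60889664 150.99461757]
```

View pics/w3.png

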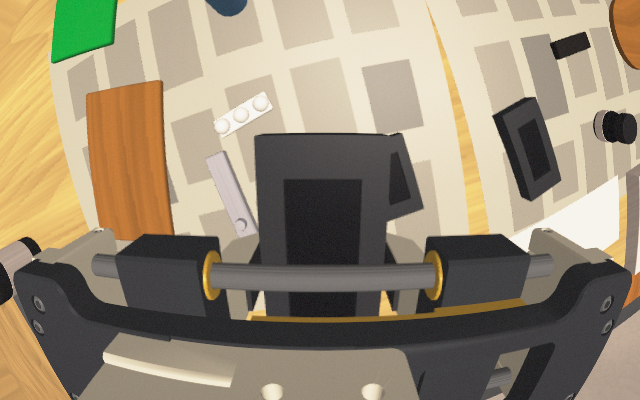

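The long board is at (87..174, 82..240), partly touching the gripper's edge. The held stone is at (255..390, 135..) and the medium stone at (527,148). Taking a second view.

Request:
jog_arm([
  {"xyz": [-0.25, -0.35, 0], "spin": 0},
  {"xyz": [-0.25, -0.35, 0], "spin": 0},
  {"xyz": [0, 0, 0], "spin": 0},
  {"xyz": [0, 0, 0], "spin": 0},
  {"xyz": [0, 0, 0], "spin": 0},
  {"xyz": [0, 0, 0], "spin": 0},
  {"xyz": [0, 0, 0], "spin": 0},
  {"xyz": [0, 0, 0], "spin": 0},
  {"xyz": [0, 0, 0], "spin": 0},
  {"xyz": [0, 0, 0], "spin": 0},
])

```text
time: 10.3
tool_pos: [684.0, -221.2, 148.3]
tcp_rot: [3.142, -0.0, 2.841]
contact_force: [0.1, -0.5, -5.4]
grip_width: 61.6
finger_force: 30.0
```

```bash
python3 - <<'E'
from w import *
im,c,o=look('w4');print(o['tool_pos'],o['tcp_rot'],o['time'],o['grip_width'])
for n in('w3','w4'):
    im,c,o=get(n);u,v=proj(c,[565,-364,10],True).astype(int);H=cv2.cvtColor(im,cv2.COLOR_BGR2HSV);print(u,v,H[v,u],H[v-30,u+5],H[v,u-90:u+90:12].tolist())
    q=blob(im,'wood',(u,v))
    if q is not None: print(cen(q),cv2.boundingRect(q),quadpts(q,c,10)); cv2.drawContours(im,[q],-1,(255,0,0),1)
    cv2.imwrite(f'pics/{n}b.png',im)
E
```

```text
[ 683.95082761 -221.1762839   148.25174971] [ 3.14151848e+00 -5.89430262e-05  2.84072819e+00] 10.3 61.57333724522707
120 169 [ 14 178 191] [ 14 180 191] [[21, 129, 237], [19, 130, 227], [19, 133, 230], [18, 135, 229], [22, 49, 228], [15, 107, 167], [14, 177, 189], [14, 178, 199], [14, 172, 169], [14, 177, 183], [14, 172, 194], [14, 178, 191], [20, 45, 229], [17, 48, 196], [20, 49, 196]]
158 127 [ 14 180 190] [ 14 170 182] [[19, 135, 228], [19, 137, 223], [19, 135, 224], [21, 45, 227], [22, 44, 226], [14, 183, 190], [15, 178, 186], [14, 177, 200], [15, 180, 174], [14, 178, 176], [14, 184, 183], [15, 178, 200], [16, 58, 146], [21, 42, 231], [18, 48, 201]]
```

View pics/w4b.png

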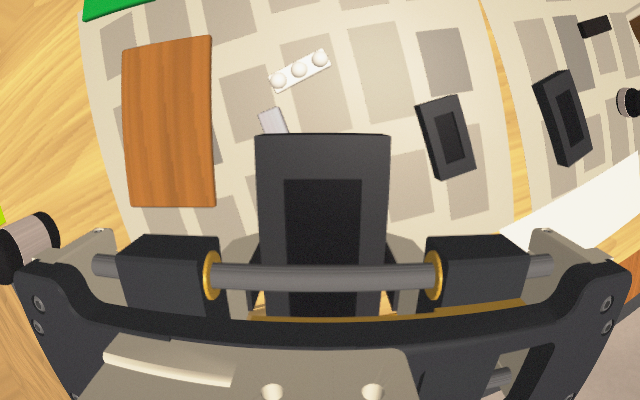

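The board is fully visible at (122..216, 35..207). The small stone is at (446,137) and the medium at (562,118). Fixing the wood mask for the wrist lighting.

```bash
sed -i "s/if kind=='wood'.*/if kind=='wood': m=(h<14)\&(s>110)\&(v<135)\n    if kind=='wwood': m=(h<18)\&(s>155)/" h.py
python3 - <<'E'
import h; h.T=98
from w import *
X=two('w3','w4','wwood',[565,-364,5],10)
two('w3','w4','dark',[681,79,11],22)
im,c,o=get('w4');q=blob(im,'dark',proj(c,[667,-87,10],True),6);print('small',quadpts(q,c,20),cv2.boundingRect(q))
# held stone: far end edge row -> x offset of the stone in hand
v=im[:,320].max(1);print(v[120:150])
q=blob(im,'wwood',proj(c,[565,-364,5],True));ap=cv2.approxPolyDP(q,6,True).reshape(-1,2);print(ap.tolist(),[onplane(c,p,10,True)[:2].round(1).tolist() for p in ap])
print(plan(o,[565,-364,80],-.3))
E
```

```text
w3 [129.  159.8] (87, 81, 86, 159) (array([ 563.4, -357. ]), array([109.5, 176. ]), np.float64(-0.301))
w4 [168.2 123.1] (122, 36, 93, 170) (array([ 563.2, -357.7]), array([108.4, 175.5]), np.float64(-0.302))
tri [ 558.9 -365.1  -14.8] [2. 2.]
w3 [527.8 147.2] (493, 98, 68, 103) (array([676.5,  73. ]), array([ 62.7, 108.3]), np.float64(0.218))
w4 [563.1 116.8] (532, 70, 60, 97) (array([677.3,  70.7]), array([ 67.6, 107.7]), np.float64(0.216))
tri [677.4  80.3   7.7] [0.2 0.2]
small (array([664. , -89.5]), array([46.3, 77.3]), np.float64(0.045)) (415, 96, 61, 84)
[215 215 216 215 214 213 215 214 214 215 214 214 178  39  46  78  82  86
  83  80  79  81  80  79  82  80  76  79  77  81]
[[209, 36], [123, 52], [132, 205], [214, 205]] [[496.5, -281.6], [465.2, -382.8], [631.4, -434.0], [662.3, -333.4]]
{'spin': np.float64(-0.01), 'x': np.float64(0.893), 'y': np.float64(-2.145), 'z': np.float64(0.853)}
```

```bash
python3 - <<'E'
from plant import bot
from h import *
for n,p,z in (('top',(251.8,233.0),12),('scene',(394.8,240.1),12),('top',(470,191.7),5),('scene',(210.1,146.3),5),('top',(192.3,189.8),5),('scene',(421.8,319),5),('top',(301.5,145.4),11),('top',(364.3,151.3),10),('top',(330.5,233.3),15)):
    print(n,p,onplane(bot.get_calibration(n),p,z).round(1))
E
```

```text
top (251.8, 233.0) [446.1 197.4  12. ]
scene (394.8, 240.1) [450.5 201.1  12. ]
top (470, 191.7) [ 563.  -361.2    5. ]
scene (210.1, 146.3) [ 568.1 -357.6    5. ]
top (192.3, 189.8) [556.8 359.2   5. ]
scene (421.8, 319) [559.9 363.3   5. ]
top (301.5, 145.4) [679.3  77.7  11. ]
top (364.3, 151.3) [665.9 -87.5  10. ]
top (330.5, 233.3) [448.2  -2.   15. ]
```

Calibrating the top and scene cameras on the gripped stone, both put the board at about (563,-360.5), yaw -0.30. The side-on wrist view is within 3 mm of that. Carrying the stone there and stopping 7 mm above the board.

Request:
jog_arm([
  {"xyz": [0.18, -0.42, 0], "spin": 0},
  {"xyz": [0.18, -0.42, 0], "spin": 0},
  {"xyz": [0.18, -0.42, 0], "spin": 0},
  {"xyz": [0.18, -0.42, 0], "spin": 0},
  {"xyz": [0.2, -0.43, 0], "spin": 0},
  {"xyz": [0, 0, 0.4], "spin": 0},
  {"xyz": [0, 0, 0.4], "spin": 0},
  {"xyz": [0, 0, 0.4], "spin": 0},
  {"xyz": [0, 0, 0.25], "spin": 0},
  {"xyz": [0, 0, 0.13], "spin": 0},
])

```text
time: 11.6
tool_pos: [563.3, -360.3, 20.7]
tcp_rot: [3.141, -0.001, 2.841]
contact_force: [-0.1, 0.3, -5.8]
grip_width: 61.9
finger_force: 30.0
```

Request:
jog_arm([
  {"xyz": [0, 0, 0], "spin": 0},
  {"xyz": [0, 0, 0.02], "spin": 0},
  {"xyz": [0, 0, 0.02], "spin": 0},
  {"xyz": [0, 0, 0.01], "spin": 0},
  {"xyz": [0, 0, 0.01], "spin": 0},
  {"xyz": [0, 0, 0], "spin": 0},
  {"xyz": [0, 0, 0], "spin": 0},
  {"xyz": [0, 0, 0], "spin": 0},
  {"xyz": [0, 0, 0], "spin": 0},
  {"xyz": [0, 0, 0], "spin": 0},
])

```text
time: 12.85
tool_pos: [563.7, -360.5, 17.1]
tcp_rot: [3.141, 0.0, 2.841]
contact_force: [0.2, 0.3, -5.7]
grip_width: 62.1
finger_force: 30.0
```

Request:
jog_arm([
  {"xyz": [0, 0, 0.01], "spin": 0},
  {"xyz": [0, 0, 0.01], "spin": 0},
  {"xyz": [0, 0, 0.01], "spin": 0},
  {"xyz": [0, 0, 0], "spin": 0},
  {"xyz": [0, 0, 0], "spin": 0},
  {"xyz": [0, 0, 0], "spin": 0},
  {"xyz": [0, 0, 0], "spin": 0},
  {"xyz": [0, 0, 0], "spin": 0},
  {"xyz": [0, 0, 0], "spin": 0},
  {"xyz": [0, 0, 0], "spin": 0},
])

```text
time: 14.1
tool_pos: [563.7, -360.5, 14.7]
tcp_rot: [3.141, -0.0, 2.841]
contact_force: [-0.3, 0.0, -5.2]
grip_width: 61.6
finger_force: 30.0
```

Request:
jog_arm([
  {"xyz": [0, 0, 0.005], "spin": 0},
  {"xyz": [0, 0, 0.005], "spin": 0},
  {"xyz": [0, 0, 0], "spin": 0},
  {"xyz": [0, 0, 0], "spin": 0},
  {"xyz": [0, 0, 0], "spin": 0},
  {"xyz": [0, 0, 0], "spin": 0},
  {"xyz": [0, 0, 0], "spin": 0},
  {"xyz": [0, 0, 0], "spin": 0},
  {"xyz": [0, 0, 0], "spin": 0},
  {"xyz": [0, 0, 0], "spin": 0},
])

```text
time: 15.35
tool_pos: [563.7, -360.5, 14.5]
tcp_rot: [-3.142, 0.0, 2.841]
contact_force: [-3.7, 2.9, 5.1]
grip_width: 61.8
finger_force: 30.0
```

Contact at tip z 14.5, exactly as expected for a 10 mm board. Releasing, lifting and looking.

Request:
jog_arm([
  {"xyz": [0, 0, 0], "spin": 0},
  {"xyz": [0, 0, 0], "spin": 0},
  {"xyz": [0, 0, 0], "spin": 0},
  {"xyz": [0, 0, 0], "spin": 0},
  {"xyz": [0, 0, -0.1], "spin": 0},
  {"xyz": [0, 0, -0.4], "spin": 0},
  {"xyz": [-0.2, 0, -0.5], "spin": 0},
  {"xyz": [-0.2, 0, -0.5], "spin": 0},
  {"xyz": [-0.1, 0, -0.5], "spin": 0},
  {"xyz": [0, 0, 0], "spin": 0},
], gripper=100)

```text
time: 16.6
tool_pos: [603.9, -373.6, 178.9]
tcp_rot: [-3.139, 0.008, 2.841]
contact_force: [0.3, -0.5, 0.1]
grip_width: 91.6
finger_force: 0.0
```

```bash
python3 - <<'E'
import h; h.T=98
from w import *
im,c,o=look('w5');print(o['tool_pos'],o['tcp_rot'],o['time'],o['grip_width'],o['dq'].round(3))
q=blob(im,'wwood',proj(c,[500,-340,8],True),30);print('board',quadpts(q,c,10),cv2.boundingRect(q))
s=blob(im,'dark',proj(c,[563.7,-360.5,22],True));print('stone',quadpts(s,c,34),cv2.boundingRect(s))
E
```

```text
[ 603.86370025 -373.5806821   178.90353892] [-3.13857387  0.0082998   2.84118688] 16.6 91.6082625436234 [-0.005  0.039  0.094 -0.    -0.036 -0.002]
board (array([ 562.5, -359.3]), array([106.7, 175.5]), np.float64(-0.302)) (275, 62, 102, 162)
stone (array([ 563.3, -361.8]), array([ 61. , 128.6]), np.float64(-0.301)) (292, 83, 63, 129)
```

View pics/w5.png

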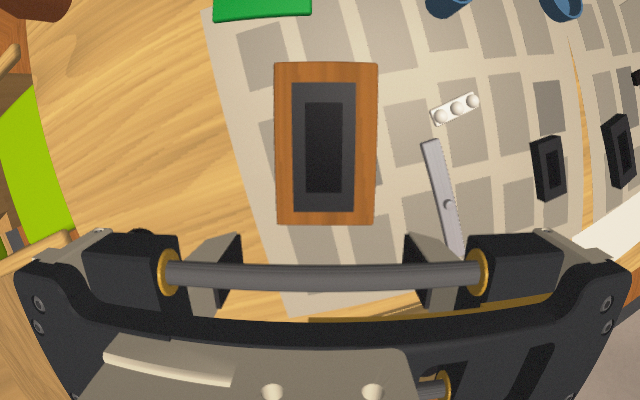

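Stone and board agree within about 2 mm and the yaw matches (-0.301). Good. Next is the medium stone.

Request:
jog_arm([
  {"xyz": [0, 0, 0], "spin": -1},
  {"xyz": [0, 0, 0], "spin": -1},
  {"xyz": [0, 0, 0], "spin": -1},
  {"xyz": [0, 0, 0], "spin": -1},
  {"xyz": [0, 0, 0], "spin": -1},
  {"xyz": [0, 0, 0], "spin": -0.2},
  {"xyz": [-0.26, 0.66, 0], "spin": 0},
  {"xyz": [-0.26, 0.66, 0], "spin": 0},
  {"xyz": [-0.26, 0.66, 0], "spin": 0},
  {"xyz": [-0.26, 0.66, 0], "spin": 0},
])

```text
time: 17.9
tool_pos: [636.7, -146.3, 173.3]
tcp_rot: [3.141, -0.001, -2.924]
contact_force: [-0.4, 0.9, 0.3]
grip_width: 91.7
finger_force: 0.0
```

Request:
jog_arm([
  {"xyz": [-0.26, 0.66, 0], "spin": 0},
  {"xyz": [-0.26, 0.66, 0], "spin": 0},
  {"xyz": [-0.26, 0.66, 0], "spin": 0},
  {"xyz": [-0.26, 0.66, 0], "spin": 0},
  {"xyz": [0, 0, 0], "spin": 0},
  {"xyz": [0, 0, 0], "spin": 0},
  {"xyz": [0, 0, 0], "spin": 0},
  {"xyz": [0, 0, 0], "spin": 0},
  {"xyz": [0, 0, 0], "spin": 0},
  {"xyz": [0, 0, 0], "spin": 0},
])

```text
time: 19.15
tool_pos: [672.5, 75.6, 174.0]
tcp_rot: [3.142, 0.0, -2.923]
contact_force: [-0.0, -0.5, 0.3]
grip_width: 91.6
finger_force: 0.0
```

```bash
python3 - <<'E'
import h; h.T=98
from w import *
im,c,o=look('w6');print(o['tool_pos'],o['tcp_rot'],o['time'])
s=blob(im,'dark',proj(c,[678.7,78.4,11],True));print(quadpts(s,c,22),cv2.boundingRect(s))
E
```

```text
[672.4707492   75.64922229 173.97785649] [ 3.14155360e+00  1.23797340e-04 -2.92301859e+00] 19.15
(array([677.3,  79. ]), array([ 51. , 104.4]), np.float64(0.228)) (300, 145, 51, 98)
```

Request:
jog_arm([
  {"xyz": [0.3, 0, 0.3], "spin": 0},
  {"xyz": [0.2, 0, 0.2], "spin": 0},
  {"xyz": [0, 0, 0], "spin": 0},
  {"xyz": [0, 0, 0], "spin": 0},
  {"xyz": [0, 0, 0], "spin": 0},
  {"xyz": [0, 0, 0], "spin": 0},
  {"xyz": [0, 0, 0], "spin": 0},
  {"xyz": [0, 0, 0], "spin": 0},
  {"xyz": [0, 0, 0], "spin": 0},
  {"xyz": [0, 0, 0], "spin": 0},
])

```text
time: 20.45
tool_pos: [633.4, 67.4, 133.9]
tcp_rot: [3.142, 0.0, -2.922]
contact_force: [0.9, 0.6, 0.4]
grip_width: 91.7
finger_force: 0.0
```

```bash
python3 - <<'E'
import h; h.T=98
from w import *
im,c,o=look('w7');print(o['tool_pos'],o['tcp_rot'],o['time'])
X=two('w6','w7','dark',[678.7,78.4,11],22)
print(plan(o,[678.5,78.5,4],.218))
E
```

```text
[633.39906197  67.41191965 133.91401013] [ 3.14150423e+00  5.53434188e-05 -2.92237845e+00] 20.45
w6 [324.9 192.9] (300, 145, 51, 98) (array([677.3,  79. ]), array([ 51. , 104.4]), np.float64(0.228))
w7 [330.3 300.7] (0, 154, 632, 246) (array([830.5,  52.9]), array([ 469.7, 1196.1]), np.float64(-1.361))
tri [638.3  70.4 174.7] [1.3 1.3]
{'spin': np.float64(0.01), 'x': np.float64(-0.58), 'y': np.float64(0.013), 'z': np.float64(1.624)}
```

I shifted the wrong way and the stone merged with the gripper in the mask. Moving the other way.

Request:
jog_arm([
  {"xyz": [-0.35, 0, 0], "spin": 0},
  {"xyz": [-0.4, 0, 0], "spin": 0},
  {"xyz": [-0.35, 0, 0], "spin": 0},
  {"xyz": [0, 0, 0], "spin": 0},
  {"xyz": [0, 0, 0], "spin": 0},
  {"xyz": [0, 0, 0], "spin": 0},
  {"xyz": [0, 0, 0], "spin": 0},
  {"xyz": [0, 0, 0], "spin": 0},
  {"xyz": [0, 0, 0], "spin": 0},
  {"xyz": [0, 0, 0], "spin": 0},
])

```text
time: 21.75
tool_pos: [719.3, 86.5, 133.9]
tcp_rot: [3.142, 0.0, -2.922]
contact_force: [0.4, 0.1, -0.5]
grip_width: 91.8
finger_force: 0.0
```

```bash
python3 - <<'E'
import h; h.T=98
from w import *
im,c,o=look('w8');print(o['tool_pos'],o['tcp_rot'],o['time'])
X=two('w6','w8','dark',[678.7,78.4,11],22)
print(plan(o,[677.5,78.8,4],.225))
E
```

```text
[719.26551021  86.52961752 133.93903207] [ 3.14151535e+00  3.64351619e-05 -2.92240873e+00] 21.75
w6 [324.9 192.9] (300, 145, 51, 98) (array([677.3,  79. ]), array([ 51. , 104.4]), np.float64(0.228))
w8 [325.2 152.6] (296, 96, 59, 115) (array([677.9,  79.5]), array([ 50.8, 102.1]), np.float64(0.219))
tri [678.3  79.4   7.3] [0.1 0.1]
{'spin': np.float64(-0.06), 'x': np.float64(0.53), 'y': np.float64(0.022), 'z': np.float64(1.624)}
```

Medium stone: (678,79.4), yaw 0.222, size 51×102. Grasping.

Request:
jog_arm([
  {"xyz": [0.26, 0.015, 0], "spin": -0.03},
  {"xyz": [0.265, 0.014, 0], "spin": 0},
  {"xyz": [0, 0, 0.4], "spin": 0},
  {"xyz": [0, 0, 0.4], "spin": 0},
  {"xyz": [0, 0, 0.4], "spin": 0},
  {"xyz": [0, 0, 0.2], "spin": 0},
  {"xyz": [0, 0, 0.12], "spin": 0},
  {"xyz": [0, 0, 0.06], "spin": 0},
  {"xyz": [0, 0, 0.04], "spin": 0},
  {"xyz": [0, 0, 0], "spin": 0},
])

```text
time: 23.05
tool_pos: [678.1, 79.6, 4.8]
tcp_rot: [-3.141, 0.001, -2.919]
contact_force: [-0.4, -0.8, -0.6]
grip_width: 92.2
finger_force: 0.0
```

Request:
jog_arm([
  {"xyz": [0, 0, 0], "spin": 0},
  {"xyz": [0, 0, 0], "spin": 0},
  {"xyz": [0, 0, 0], "spin": 0},
  {"xyz": [0, 0, 0], "spin": 0},
  {"xyz": [0, 0, 0], "spin": 0},
  {"xyz": [0, 0, 0], "spin": 0},
  {"xyz": [0, 0, 0], "spin": 0},
  {"xyz": [0, 0, 0], "spin": 0},
  {"xyz": [0, 0, 0], "spin": 0},
  {"xyz": [0, 0, 0], "spin": 0},
], gripper=0)

```text
time: 24.3
tool_pos: [677.8, 79.7, 4.4]
tcp_rot: [3.141, 0.0, -2.919]
contact_force: [0.4, 0.6, 1.0]
grip_width: 51.8
finger_force: 30.0
```

Request:
jog_arm([
  {"xyz": [0, 0, -0.1], "spin": 0},
  {"xyz": [0, 0, -0.3], "spin": 0},
  {"xyz": [0, 0, -0.45], "spin": 0.23},
  {"xyz": [0, 0, -0.45], "spin": 1},
  {"xyz": [0, 0, 0], "spin": 1},
  {"xyz": [0, 0, 0], "spin": 1},
  {"xyz": [0, 0, 0], "spin": 1},
  {"xyz": [0, 0, 0], "spin": 1},
  {"xyz": [-0.02, -0.3, 0], "spin": 0},
  {"xyz": [-0.03, -0.58, 0], "spin": 0},
])

```text
time: 25.55
tool_pos: [660.3, 11.0, 108.1]
tcp_rot: [-3.142, -0.0, 2.845]
contact_force: [0.1, -0.5, -3.2]
grip_width: 51.7
finger_force: 30.0
```

Request:
jog_arm([
  {"xyz": [-0.03, -0.6, 0], "spin": 0},
  {"xyz": [-0.03, -0.6, 0], "spin": 0},
  {"xyz": [-0.03, -0.6, 0], "spin": 0},
  {"xyz": [-0.03, -0.6, 0], "spin": 0},
  {"xyz": [-0.03, -0.6, 0], "spin": 0},
  {"xyz": [-0.03, -0.6, 0], "spin": 0},
  {"xyz": [-0.03, -0.6, 0], "spin": 0},
  {"xyz": [0, -0.4, 0], "spin": 0},
  {"xyz": [0, -0.1, 0], "spin": 0},
  {"xyz": [0, 0, 0], "spin": 0},
])

```text
time: 26.8
tool_pos: [564.7, -353.3, 108.1]
tcp_rot: [3.141, -0.001, 2.84]
contact_force: [0.4, 0.9, -2.9]
grip_width: 51.9
finger_force: 30.0
```

```bash
python3 - <<'E'
from w import *
o=bot.get_obs();print(o['tool_pos'],plan(o,[563.0,-360.3,47],-.301))
E
```

```text
[ 564.66867252 -353.34232659  108.14709063] {'spin': np.float64(-0.0), 'x': np.float64(-0.006), 'y': np.float64(-0.089), 'z': np.float64(0.764)}
```

Request:
jog_arm([
  {"xyz": [-0.006, -0.089, 0], "spin": 0},
  {"xyz": [0, 0, 0.3], "spin": 0},
  {"xyz": [0, 0, 0.25], "spin": 0},
  {"xyz": [0, 0, 0.15], "spin": 0},
  {"xyz": [0, 0, 0.06], "spin": 0},
  {"xyz": [0, 0, 0.03], "spin": 0},
  {"xyz": [0, 0, 0.02], "spin": 0},
  {"xyz": [0, 0, 0.02], "spin": 0},
  {"xyz": [0, 0, 0], "spin": 0},
  {"xyz": [0, 0, 0], "spin": 0},
])

```text
time: 28.05
tool_pos: [563.8, -359.9, 42.1]
tcp_rot: [3.142, 0.0, 2.841]
contact_force: [-1.1, -0.6, -3.5]
grip_width: 52.0
finger_force: 30.0
```

Request:
jog_arm([
  {"xyz": [0, 0, 0.01], "spin": 0},
  {"xyz": [0, 0, 0.01], "spin": 0},
  {"xyz": [0, 0, 0], "spin": 0},
  {"xyz": [0, 0, 0], "spin": 0},
  {"xyz": [0, 0, 0], "spin": 0},
  {"xyz": [0, 0, 0], "spin": 0},
  {"xyz": [0, 0, 0], "spin": 0},
  {"xyz": [0, 0, 0], "spin": 0},
  {"xyz": [0, 0, 0], "spin": 0},
  {"xyz": [0, 0, 0], "spin": 0},
])

```text
time: 29.3
tool_pos: [563.8, -359.9, 40.3]
tcp_rot: [3.142, 0.0, 2.841]
contact_force: [0.8, 0.1, -2.9]
grip_width: 51.8
finger_force: 30.0
```

Request:
jog_arm([
  {"xyz": [0.008, -0.008, 0], "spin": 0},
  {"xyz": [0, 0, 0.01], "spin": 0},
  {"xyz": [0, 0, 0.01], "spin": 0},
  {"xyz": [0, 0, 0.004], "spin": 0},
  {"xyz": [0, 0, 0.004], "spin": 0},
  {"xyz": [0, 0, 0], "spin": 0},
  {"xyz": [0, 0, 0], "spin": 0},
  {"xyz": [0, 0, 0], "spin": 0},
  {"xyz": [0, 0, 0], "spin": 0},
  {"xyz": [0, 0, 0], "spin": 0},
])

```text
time: 30.55
tool_pos: [562.9, -360.3, 38.3]
tcp_rot: [3.142, 0.0, 2.841]
contact_force: [-3.6, 2.0, 3.2]
grip_width: 51.8
finger_force: 30.0
```

Request:
jog_arm([
  {"xyz": [0, 0, 0], "spin": 0},
  {"xyz": [0, 0, 0], "spin": 0},
  {"xyz": [0, 0, 0], "spin": 0},
  {"xyz": [0, 0, 0], "spin": 0},
  {"xyz": [0, 0, 0], "spin": 0},
  {"xyz": [0, 0, -0.1], "spin": 0},
  {"xyz": [0, 0, -0.4], "spin": 0},
  {"xyz": [-0.25, 0, -0.6], "spin": 0},
  {"xyz": [-0.25, 0, -0.6], "spin": 0},
  {"xyz": [0, 0, 0], "spin": 0},
], gripper=100)

```text
time: 31.8
tool_pos: [604.0, -373.7, 180.0]
tcp_rot: [-3.138, 0.01, 2.841]
contact_force: [-0.6, -0.0, -1.0]
grip_width: 91.6
finger_force: 0.0
```

```bash
python3 - <<'E'
import h; h.T=98
from w import *
im,c,o=look('w9');print(o['tool_pos'],o['tcp_rot'],o['time'],o['grip_width'])
print(plan(o,[665.3,-86.8,175],.045))
cv2.imwrite('pics/w9c.png',cv2.resize(im[40:240,220:430],None,fx=2.5,fy=2.5))
E
```

```text
[ 603.9839193  -373.65805954  179.99061542] [-3.13793297  0.01033845  2.84142338] 31.8 91.62269778036844
{'spin': np.float64(-3.45), 'x': np.float64(-0.927), 'y': np.float64(3.548), 'z': np.float64(0.062)}
```

View pics/w9c.png

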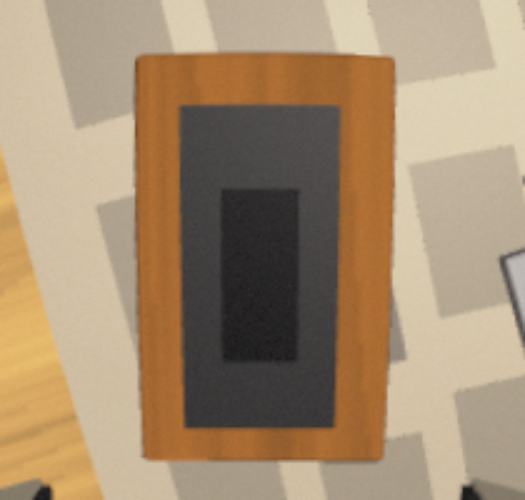

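The stack is in the crop: large outline (180..340, 105..428), medium well (221..298, 188..360). Moving to the small stone, then checking the well centre numerically.

Request:
jog_arm([
  {"xyz": [0, 0, 0], "spin": -1},
  {"xyz": [0, 0, 0], "spin": -1},
  {"xyz": [0, 0, 0], "spin": -1},
  {"xyz": [0, 0, 0], "spin": -0.45},
  {"xyz": [-0.2, 0.6, 0], "spin": 0},
  {"xyz": [-0.2, 0.6, 0], "spin": 0},
  {"xyz": [-0.2, 0.6, 0], "spin": 0},
  {"xyz": [-0.2, 0.6, 0], "spin": 0},
  {"xyz": [-0.2, 0.6, 0], "spin": 0},
  {"xyz": [0, 0.5, 0.06], "spin": 0},
])

```text
time: 33.1
tool_pos: [668.3, -86.6, 167.8]
tcp_rot: [3.141, -0.002, -3.096]
contact_force: [-0.9, -0.1, -0.5]
grip_width: 91.8
finger_force: 0.0
```

Request:
jog_arm([
  {"xyz": [0, 0, 0], "spin": 0},
  {"xyz": [0, 0, 0], "spin": 0},
  {"xyz": [0, 0, 0], "spin": 0},
  {"xyz": [0, 0, 0], "spin": 0},
  {"xyz": [0, 0, 0], "spin": 0},
  {"xyz": [0, 0, 0], "spin": 0},
  {"xyz": [0, 0, 0], "spin": 0},
  {"xyz": [0, 0, 0], "spin": 0},
  {"xyz": [0, 0, 0], "spin": 0},
  {"xyz": [0, 0, 0], "spin": 0},
])

```text
time: 34.35
tool_pos: [668.7, -88.8, 169.3]
tcp_rot: [3.142, 0.0, -3.097]
contact_force: [0.8, 0.1, 0.6]
grip_width: 91.8
finger_force: 0.0
```

```bash
python3 - <<'E'
import h
from w import *
im,c,o=get('w9')
for t,z in((50,56),(98,34)):
    h.T=t;q=blob(im,'dark',proj(c,[563,-360,50],True));print(t,quadpts(q,c,z),cv2.boundingRect(q))
h.T=98
im,c,o=look('w10');print(o['tool_pos'],o['tcp_rot'],o['time'])
s=blob(im,'dark',proj(c,[665.3,-86.8,11],True));print(quadpts(s,c,20),cv2.boundingRect(s))
E
```

```text
50 (array([ 563.4, -362.1]), array([27.9, 62.9]), np.float64(-0.299)) (308, 116, 31, 69)
98 (array([ 563.3, -361.8]), array([ 61., 128.]), np.float64(-0.299)) (292, 83, 63, 128)
[668.72556685 -88.82022121 169.27046935] [ 3.14151215e+00  4.95341191e-05 -3.09726663e+00] 34.35
(array([663.2, -86.6]), array([40.8, 78.5]), np.float64(0.046)) (305, 147, 41, 76)
```

Request:
jog_arm([
  {"xyz": [-0.3, 0, 0.25], "spin": 0},
  {"xyz": [-0.3, 0, 0.25], "spin": 0},
  {"xyz": [0, 0, 0], "spin": 0},
  {"xyz": [0, 0, 0], "spin": 0},
  {"xyz": [0, 0, 0], "spin": 0},
  {"xyz": [0, 0, 0], "spin": 0},
  {"xyz": [0, 0, 0], "spin": 0},
  {"xyz": [0, 0, 0], "spin": 0},
  {"xyz": [0, 0, 0], "spin": 0},
  {"xyz": [0, 0, 0], "spin": 0},
])

```text
time: 35.65
tool_pos: [716.7, -86.8, 129.2]
tcp_rot: [3.142, -0.0, -3.097]
contact_force: [-0.1, 0.6, -0.7]
grip_width: 91.9
finger_force: 0.0
```

```bash
python3 - <<'E'
import h; h.T=98
from w import *
im,c,o=look('w11');print(o['tool_pos'],o['tcp_rot'],o['time'])
X=two('w10','w11','dark',[665.3,-86.8,11],20)
print(plan(o,[X[0],X[1],4],.045))
E
```

```text
[716.66378132 -86.75474561 129.1953422 ] [ 3.14150285e+00 -4.79362303e-05 -3.09737998e+00] 35.65
w10 [325.4 184.4] (305, 147, 41, 76) (array([663.2, -86.6]), array([40.8, 78.5]), np.float64(0.046))
w11 [326.  141.6] (302, 98, 48, 88) (array([663.9, -86.6]), array([40.6, 76.3]), np.float64(0.048))
tri [664.4 -86.5   8.9] [0. 0.]
{'spin': np.float64(-0.01), 'x': np.float64(0.652), 'y': np.float64(0.033), 'z': np.float64(1.565)}
```

Medium sits on large to within 0.3 mm. Small stone is at (664,-86.5), yaw 0.046. Grasping.

Request:
jog_arm([
  {"xyz": [0.35, 0.02, 0], "spin": 0},
  {"xyz": [0.306, 0.012, 0], "spin": 0},
  {"xyz": [0, 0, 0.4], "spin": 0},
  {"xyz": [0, 0, 0.4], "spin": 0},
  {"xyz": [0, 0, 0.4], "spin": 0},
  {"xyz": [0, 0, 0.2], "spin": 0},
  {"xyz": [0, 0, 0.1], "spin": 0},
  {"xyz": [0, 0, 0.04], "spin": 0},
  {"xyz": [0, 0, 0.02], "spin": 0},
  {"xyz": [0, 0, 0], "spin": 0},
])

```text
time: 36.95
tool_pos: [664.5, -86.6, 5.2]
tcp_rot: [-3.141, 0.001, -3.097]
contact_force: [0.1, 0.4, -0.1]
grip_width: 91.5
finger_force: 0.0
```

Request:
jog_arm([
  {"xyz": [0, 0, 0], "spin": 0},
  {"xyz": [0, 0, 0], "spin": 0},
  {"xyz": [0, 0, 0], "spin": 0},
  {"xyz": [0, 0, 0], "spin": 0},
  {"xyz": [0, 0, 0], "spin": 0},
  {"xyz": [0, 0, 0], "spin": 0},
  {"xyz": [0, 0, 0], "spin": 0},
  {"xyz": [0, 0, 0], "spin": 0},
  {"xyz": [0, 0, 0], "spin": 0},
  {"xyz": [0, 0, 0], "spin": 0},
], gripper=0)

```text
time: 38.2
tool_pos: [664.1, -86.5, 4.4]
tcp_rot: [3.141, -0.0, -3.097]
contact_force: [0.5, 0.4, -0.4]
grip_width: 42.1
finger_force: 30.0
```

Request:
jog_arm([
  {"xyz": [0, 0, -0.1], "spin": 0},
  {"xyz": [0, 0, -0.4], "spin": 0},
  {"xyz": [0, 0, -0.45], "spin": 0.45},
  {"xyz": [0, 0, -0.45], "spin": 1},
  {"xyz": [0, 0, 0], "spin": 1},
  {"xyz": [0, 0, 0], "spin": 1},
  {"xyz": [0, -0.2, 0], "spin": 0},
  {"xyz": [0.05, -0.5, 0], "spin": 0},
  {"xyz": [0.04, -0.6, 0], "spin": 0},
  {"xyz": [0.04, -0.6, 0], "spin": 0},
])

```text
time: 39.45
tool_pos: [608.0, -230.8, 116.6]
tcp_rot: [-3.141, 0.0, 2.843]
contact_force: [-0.0, -0.9, -1.0]
grip_width: 41.9
finger_force: 30.0
```

Request:
jog_arm([
  {"xyz": [0.04, -0.6, 0], "spin": 0},
  {"xyz": [0.02, -0.6, 0], "spin": 0},
  {"xyz": [0, -0.4, 0], "spin": 0},
  {"xyz": [0, -0.14, 0], "spin": 0},
  {"xyz": [0, 0, 0], "spin": 0},
  {"xyz": [0, 0, 0], "spin": 0},
  {"xyz": [0, 0, 0], "spin": 0},
  {"xyz": [0, 0, 0], "spin": 0},
  {"xyz": [0, 0, 0], "spin": 0},
  {"xyz": [0, 0, 0], "spin": 0},
])

```text
time: 40.7
tool_pos: [563.4, -360.0, 116.4]
tcp_rot: [3.141, 0.0, 2.841]
contact_force: [0.4, 0.0, -1.6]
grip_width: 41.7
finger_force: 30.0
```

```bash
python3 - <<'E'
from w import *
o=bot.get_obs();print(o['tool_pos'],plan(o,[563.0,-360.3,64],-.301))
E
```

```text
[ 563.40297076 -360.01892583  116.44981725] {'spin': np.float64(0.0), 'x': np.float64(0.004), 'y': np.float64(-0.005), 'z': np.float64(0.656)}
```

Request:
jog_arm([
  {"xyz": [0.004, -0.005, 0.2], "spin": 0},
  {"xyz": [0, 0, 0.2], "spin": 0},
  {"xyz": [0, 0, 0.12], "spin": 0},
  {"xyz": [0, 0, 0.06], "spin": 0},
  {"xyz": [0, 0, 0.04], "spin": 0},
  {"xyz": [0, 0, 0.02], "spin": 0},
  {"xyz": [0, 0, 0.01], "spin": 0},
  {"xyz": [0, 0, 0], "spin": 0},
  {"xyz": [0, 0, 0], "spin": 0},
  {"xyz": [0, 0, 0], "spin": 0},
])

```text
time: 41.95
tool_pos: [563.0, -360.5, 64.6]
tcp_rot: [-3.142, 0.0, 2.841]
contact_force: [-0.3, 0.9, -1.8]
grip_width: 42.0
finger_force: 30.0
```

Request:
jog_arm([
  {"xyz": [0, 0, 0.01], "spin": 0},
  {"xyz": [0, 0, 0.01], "spin": 0},
  {"xyz": [0, 0, 0.01], "spin": 0},
  {"xyz": [0, 0, 0.006], "spin": 0},
  {"xyz": [0, 0, 0], "spin": 0},
  {"xyz": [0, 0, 0], "spin": 0},
  {"xyz": [0, 0, 0], "spin": 0},
  {"xyz": [0, 0, 0], "spin": 0},
  {"xyz": [0, 0, 0], "spin": 0},
  {"xyz": [0, 0, 0], "spin": 0},
])

```text
time: 43.2
tool_pos: [562.9, -360.4, 61.6]
tcp_rot: [3.141, 0.0, 2.841]
contact_force: [-0.6, 0.1, -0.3]
grip_width: 42.1
finger_force: 30.0
```

Request:
jog_arm([
  {"xyz": [0, 0, 0.007], "spin": 0},
  {"xyz": [0, 0, 0.006], "spin": 0},
  {"xyz": [0, 0, 0.003], "spin": 0},
  {"xyz": [0, 0, 0], "spin": 0},
  {"xyz": [0, 0, 0], "spin": 0},
  {"xyz": [0, 0, 0], "spin": 0},
  {"xyz": [0, 0, 0], "spin": 0},
  {"xyz": [0, 0, 0], "spin": 0},
  {"xyz": [0, 0, 0], "spin": 0},
  {"xyz": [0, 0, 0], "spin": 0},
])

```text
time: 44.45
tool_pos: [562.9, -360.4, 60.4]
tcp_rot: [3.142, 0.0, 2.841]
contact_force: [-2.1, 0.6, 2.6]
grip_width: 41.8
finger_force: 30.0
```

Request:
jog_arm([
  {"xyz": [0, 0, 0], "spin": 0},
  {"xyz": [0, 0, 0], "spin": 0},
  {"xyz": [0, 0, 0], "spin": 0},
  {"xyz": [0, 0, 0], "spin": 0},
  {"xyz": [0, 0, 0], "spin": 0},
  {"xyz": [0, 0, -0.1], "spin": 0},
  {"xyz": [0, 0, -0.4], "spin": 0},
  {"xyz": [-0.25, 0, -0.6], "spin": 0},
  {"xyz": [-0.25, 0, -0.5], "spin": 0},
  {"xyz": [0, 0, 0], "spin": 0},
], gripper=100)

```text
time: 45.7
tool_pos: [603.5, -373.5, 193.2]
tcp_rot: [-3.139, 0.009, 2.841]
contact_force: [-0.1, -1.3, 0.1]
grip_width: 92.0
finger_force: 0.0
```

```bash
python3 - <<'E'
import h
from w import *
im,c,o=look('w12');print(o['tool_pos'],o['tcp_rot'],o['time'],o['grip_width'])
for t,z in((50,76),(98,34)):
    h.T=t;q=blob(im,'dark',proj(c,[563,-360,60],True));print(t,quadpts(q,c,z),cv2.boundingRect(q))
print(plan(o,[447.6,-1.3,175],0))
E
```

```text
[ 603.51020224 -373.49503046  193.24896565] [-3.13851622  0.00869881  2.84142646] 45.7 92.0394325760586
50 (array([ 563.6, -362.1]), array([21.7, 46.9]), np.float64(-0.3)) (311, 126, 25, 53)
98 (array([ 563.3, -361.7]), array([ 61. , 128.2]), np.float64(-0.298)) (294, 85, 60, 123)
{'spin': np.float64(-3.0), 'x': np.float64(1.949), 'y': np.float64(4.652), 'z': np.float64(0.228)}
```

Stack is concentric within 0.3 mm. Now the dish.

Request:
jog_arm([
  {"xyz": [0, 0, 0], "spin": -1},
  {"xyz": [0, 0, 0], "spin": -1},
  {"xyz": [0, 0, 0], "spin": -1},
  {"xyz": [0.18, 0.58, 0.03], "spin": 0},
  {"xyz": [0.18, 0.58, 0.03], "spin": 0},
  {"xyz": [0.18, 0.58, 0.03], "spin": 0},
  {"xyz": [0.18, 0.58, 0.03], "spin": 0},
  {"xyz": [0.18, 0.58, 0.03], "spin": 0},
  {"xyz": [0.18, 0.58, 0.03], "spin": 0},
  {"xyz": [0.18, 0.58, 0.03], "spin": 0},
])

```text
time: 47.0
tool_pos: [498.5, -45.8, 170.4]
tcp_rot: [3.141, -0.002, 3.14]
contact_force: [0.2, 0.1, -1.2]
grip_width: 91.5
finger_force: 0.0
```

Request:
jog_arm([
  {"xyz": [0.18, 0.58, 0.03], "spin": 0},
  {"xyz": [0, 0, 0], "spin": 0},
  {"xyz": [0, 0, 0], "spin": 0},
  {"xyz": [0, 0, 0], "spin": 0},
  {"xyz": [0, 0, 0], "spin": 0},
  {"xyz": [0, 0, 0], "spin": 0},
  {"xyz": [0, 0, 0], "spin": 0},
  {"xyz": [0, 0, 0], "spin": 0},
  {"xyz": [0, 0, 0], "spin": 0},
  {"xyz": [0, 0, 0], "spin": 0},
])

```text
time: 48.25
tool_pos: [486.2, -1.0, 169.2]
tcp_rot: [3.142, 0.0, 3.141]
contact_force: [-0.5, -0.4, 0.3]
grip_width: 91.8
finger_force: 0.0
```

```bash
cat >> w.py <<'E'
def circ(q,c,z):
    w=np.array([onplane(c,p,z,True)[:2] for p in cv2.convexHull(q).reshape(-1,2)]).astype(np.float32)
    (x,y),r=cv2.minEnclosingCircle(w); return np.round([x,y,2*r],1)
E
python3 - <<'E'
from w import *
im,c,o=look('w13');print(o['tool_pos'],o['tcp_rot'],o['time'])
for n,X,z in(('dish',[447.6,-1.3,15],30),('cup',[441,-186.5,29],58)):
    s=blob(im,'blue',proj(c,X,True)); print(n,circ(s,c,z),cv2.boundingRect(s),cen(s),onplane(c,cen(s),z/2,True))
E
```

```text
[486.20257211  -0.96072651 169.15500999] [3.14154735e+00 1.33469213e-04 3.14091618e+00] 48.25
dish [447.3  -0.6  59.4] (293, 124, 62, 60) [323.58103    153.54364517] [448.79555261  -0.45310034  15.        ]
cup [ 437.2 -171.7   61.6] (124, 137, 51, 36) [148.34751234 153.47525003] [ 441.32266475 -189.27244433   29.        ]
```

View pics/w13.png

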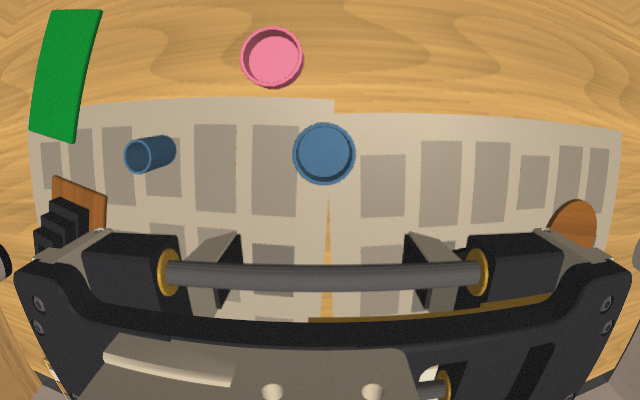

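Request:
jog_arm([
  {"xyz": [-0.3, 0, 0.3], "spin": 0},
  {"xyz": [-0.2, 0, 0.3], "spin": 0},
  {"xyz": [0, 0, 0], "spin": 0},
  {"xyz": [0, 0, 0], "spin": 0},
  {"xyz": [0, 0, 0], "spin": 0},
  {"xyz": [0, 0, 0], "spin": 0},
  {"xyz": [0, 0, 0], "spin": 0},
  {"xyz": [0, 0, 0], "spin": 0},
  {"xyz": [0, 0, 0], "spin": 0},
  {"xyz": [0, 0, 0], "spin": 0},
])

```text
time: 49.55
tool_pos: [526.2, -1.0, 121.1]
tcp_rot: [3.142, -0.0, 3.141]
contact_force: [0.1, -0.0, 0.2]
grip_width: 91.7
finger_force: 0.0
```

```bash
python3 - <<'E'
from w import *
im,c,o=look('w14');print(o['tool_pos'],o['tcp_rot'],o['time'])
for n,X,z in(('dish',[447.6,-1.3,15],30),('cup',[441,-186.5,29],58)):
    r=[]
    for k in('w13','w14'):
        im,c,_=get(k);s=blob(im,'blue',proj(c,X,True)); print(n,circ(s,c,z),cv2.boundingRect(s),onplane(c,cen(s),z/2,True)); r.append(ray(c,cen(s),True))
    print(tri(r))
print(plan(o,[447.6,-1.3,4],0))
E
```

```text
[526.16835661  -1.03045563 121.06049216] [ 3.14152255e+00 -1.02220055e-04  3.14079573e+00] 49.55
dish [447.3  -0.6  59.4] (293, 124, 62, 60) [448.79555261  -0.45310034  15.        ]
dish [ 4.476e+02 -4.000e-01  5.970e+01] (287, 76, 75, 73) [ 4.47427984e+02 -3.81511696e-01  1.50000000e+01]
(array([447.65811276,  -0.45888381,  25.06221717]), [np.float64(0.029959566879124207), np.float64(0.02995956687912346)])
cup [ 437.2 -171.7   61.6] (124, 137, 51, 36) [ 441.32266475 -189.27244433   29.        ]
cup [ 442.5 -168.8   65.9] (92, 99, 60, 39) [ 440.51544673 -189.6072018    29.        ]
(array([ 440.81854708, -186.23629469,   33.64739963]), [np.float64(0.1154413342730187), np.float64(0.11544133427308306)])
{'spin': np.float64(-0.01), 'x': np.float64(0.982), 'y': np.float64(-0.003), 'z': np.float64(1.463)}
```

Dish at (447.6,-0.5), cup around (441,-187); both views agree and the cup stands upright. Grasping the dish.

Request:
jog_arm([
  {"xyz": [0.5, 0.007, 0], "spin": 0},
  {"xyz": [0.482, 0, 0], "spin": 0},
  {"xyz": [0, 0, 0.4], "spin": 0},
  {"xyz": [0, 0, 0.4], "spin": 0},
  {"xyz": [0, 0, 0.35], "spin": 0},
  {"xyz": [0, 0, 0.15], "spin": 0},
  {"xyz": [0, 0, 0.1], "spin": 0},
  {"xyz": [0, 0, 0.05], "spin": 0},
  {"xyz": [0, 0, 0.01], "spin": 0},
  {"xyz": [0, 0, 0], "spin": 0},
])

```text
time: 50.85
tool_pos: [448.0, -0.5, 4.8]
tcp_rot: [-3.142, 0.001, 3.141]
contact_force: [-0.3, 0.4, -0.0]
grip_width: 92.0
finger_force: 0.0
```

Request:
jog_arm([
  {"xyz": [0, 0, 0], "spin": 0},
  {"xyz": [0, 0, 0], "spin": 0},
  {"xyz": [0, 0, 0], "spin": 0},
  {"xyz": [0, 0, 0], "spin": 0},
  {"xyz": [0, 0, 0], "spin": 0},
  {"xyz": [0, 0, 0], "spin": 0},
  {"xyz": [0, 0, 0], "spin": 0},
  {"xyz": [0, 0, 0], "spin": 0},
  {"xyz": [0, 0, 0], "spin": 0},
  {"xyz": [0, 0, 0], "spin": 0},
], gripper=0)

```text
time: 52.1
tool_pos: [447.7, -0.4, 4.4]
tcp_rot: [3.142, 0.0, 3.141]
contact_force: [-0.2, 0.8, 2.6]
grip_width: 61.5
finger_force: 30.0
```

Request:
jog_arm([
  {"xyz": [0, 0, -0.1], "spin": 0},
  {"xyz": [0, 0, -0.4], "spin": 0},
  {"xyz": [0, 0, -0.5], "spin": 0},
  {"xyz": [0, 0, -0.4], "spin": 0},
  {"xyz": [-0.1, 0.2, -0.4], "spin": 0},
  {"xyz": [-0.3, 0.48, 0], "spin": 0},
  {"xyz": [-0.3, 0.48, 0], "spin": 0},
  {"xyz": [-0.3, 0.48, 0], "spin": 0},
  {"xyz": [-0.3, 0.48, 0], "spin": 0},
  {"xyz": [-0.3, 0.48, 0], "spin": 0},
])

```text
time: 53.35
tool_pos: [576.2, 208.7, 148.4]
tcp_rot: [-3.141, -0.0, 3.141]
contact_force: [0.7, -0.2, -0.6]
grip_width: 61.5
finger_force: 30.0
```

Request:
jog_arm([
  {"xyz": [-0.2, 0.28, 0], "spin": 0},
  {"xyz": [0, 0, 0], "spin": 0},
  {"xyz": [0, 0, 0], "spin": 0},
  {"xyz": [0, 0, 0], "spin": 0},
  {"xyz": [0, 0, 0], "spin": 0},
  {"xyz": [0, 0, 0], "spin": 0},
  {"xyz": [0, 0, 0], "spin": 0},
  {"xyz": [0, 0, 0], "spin": 0},
  {"xyz": [0, 0, 0], "spin": 0},
  {"xyz": [0, 0, 0], "spin": 0},
])

```text
time: 54.6
tool_pos: [591.8, 229.9, 148.3]
tcp_rot: [3.142, -0.0, 3.141]
contact_force: [0.4, 0.8, -1.3]
grip_width: 61.7
finger_force: 30.0
```

```bash
python3 - <<'E'
from w import *
im,c,o=look('w15');print(o['tool_pos'],o['tcp_rot'],o['time'],o['grip_width'])
s=blob(im,'wwood',proj(c,[555.7,360,10],True)); print(circ(s,c,10),cv2.boundingRect(s),onplane(c,cen(s),5,True))
print(plan(o,[555.7,360,100],0))
E
```

```text
[591.81279002 229.90491847 148.30321748] [ 3.14153823e+00 -8.81846009e-06  3.14084933e+00] 54.6 61.70098665819822
[555.8 358.5 114.3] (396, 104, 100, 109) [555.29076248 356.73252816   5.        ]
{'spin': np.float64(-0.01), 'x': np.float64(0.451), 'y': np.float64(1.626), 'z': np.float64(0.604)}
```

View pics/w15.png

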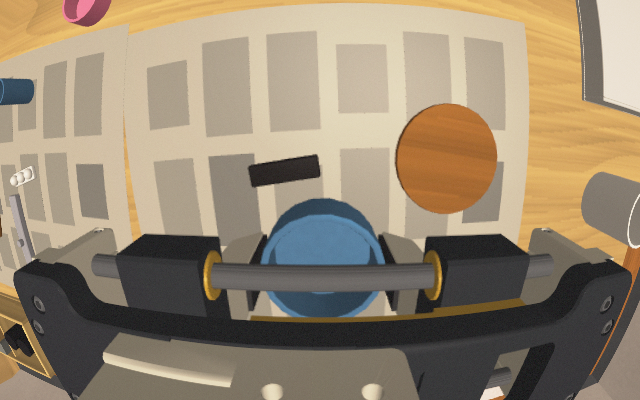

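Round board at (446,158): wrist centre (555.8,358.5), Ø114, consistent with (555.7,360) from the other two cameras. The dish is held level. Placing it.

Request:
jog_arm([
  {"xyz": [0.11, 0.4, 0], "spin": 0},
  {"xyz": [0.11, 0.4, 0], "spin": 0},
  {"xyz": [0.11, 0.4, 0], "spin": 0},
  {"xyz": [0.12, 0.42, 0], "spin": 0},
  {"xyz": [0, 0, 0.4], "spin": 0},
  {"xyz": [0, 0, 0.4], "spin": 0},
  {"xyz": [0, 0, 0.4], "spin": 0},
  {"xyz": [0, 0, 0.2], "spin": 0},
  {"xyz": [0, 0, 0.12], "spin": 0},
  {"xyz": [0, 0, 0.06], "spin": 0},
])

```text
time: 55.9
tool_pos: [556.4, 359.7, 22.3]
tcp_rot: [3.141, 0.001, 3.141]
contact_force: [-0.5, 0.6, -0.8]
grip_width: 61.5
finger_force: 30.0
```

Request:
jog_arm([
  {"xyz": [0, 0, 0], "spin": 0},
  {"xyz": [0, 0, 0.01], "spin": 0},
  {"xyz": [0, 0, 0.01], "spin": 0},
  {"xyz": [0, 0, 0.01], "spin": 0},
  {"xyz": [0, 0, 0.01], "spin": 0},
  {"xyz": [0, 0, 0], "spin": 0},
  {"xyz": [0, 0, 0], "spin": 0},
  {"xyz": [0, 0, 0], "spin": 0},
  {"xyz": [0, 0, 0], "spin": 0},
  {"xyz": [0, 0, 0], "spin": 0},
])

```text
time: 57.15
tool_pos: [556.0, 359.5, 18.8]
tcp_rot: [3.141, 0.0, 3.141]
contact_force: [-0.7, -1.0, -0.7]
grip_width: 61.4
finger_force: 30.0
```

Request:
jog_arm([
  {"xyz": [0, 0, 0.02], "spin": 0},
  {"xyz": [0, 0, 0.01], "spin": 0},
  {"xyz": [0, 0, 0.01], "spin": 0},
  {"xyz": [0, 0, 0.007], "spin": 0},
  {"xyz": [0, 0, 0.007], "spin": 0},
  {"xyz": [0, 0, 0], "spin": 0},
  {"xyz": [0, 0, 0], "spin": 0},
  {"xyz": [0, 0, 0], "spin": 0},
  {"xyz": [0, 0, 0], "spin": 0},
  {"xyz": [0, 0, 0], "spin": 0},
])

```text
time: 58.4
tool_pos: [556.0, 359.5, 14.4]
tcp_rot: [3.141, 0.0, 3.141]
contact_force: [0.3, 0.1, -1.0]
grip_width: 61.4
finger_force: 30.0
```

Request:
jog_arm([
  {"xyz": [0, 0, 0.004], "spin": 0},
  {"xyz": [0, 0, 0.003], "spin": 0},
  {"xyz": [0, 0, 0], "spin": 0},
  {"xyz": [0, 0, 0], "spin": 0},
  {"xyz": [0, 0, 0], "spin": 0},
  {"xyz": [0, 0, 0], "spin": 0},
  {"xyz": [0, 0, 0], "spin": 0},
  {"xyz": [0, 0, 0], "spin": 0},
  {"xyz": [0, 0, 0], "spin": 0},
  {"xyz": [0, 0, 0], "spin": 0},
])

```text
time: 59.65
tool_pos: [556.0, 359.6, 14.4]
tcp_rot: [3.141, 0.0, 3.141]
contact_force: [-2.1, -1.5, 5.1]
grip_width: 61.4
finger_force: 30.0
```

Contact. Releasing, lifting and checking.

Request:
jog_arm([
  {"xyz": [0, 0, 0], "spin": 0},
  {"xyz": [0, 0, 0], "spin": 0},
  {"xyz": [0, 0, 0], "spin": 0},
  {"xyz": [0, 0, 0], "spin": 0},
  {"xyz": [0, 0, 0], "spin": 0},
  {"xyz": [0, 0, -0.1], "spin": 0},
  {"xyz": [0, 0, -0.4], "spin": 0},
  {"xyz": [-0.2, 0, -0.7], "spin": 0},
  {"xyz": [-0.2, 0, -0.7], "spin": 0},
  {"xyz": [0, 0, 0], "spin": 0},
], gripper=100)

```text
time: 60.9
tool_pos: [591.4, 360.5, 172.7]
tcp_rot: [3.136, 0.011, 3.14]
contact_force: [-0.4, 0.6, 0.4]
grip_width: 91.8
finger_force: 0.0
```

```bash
python3 - <<'E'
from w import *
im,c,o=look('w16');print(o['tool_pos'],o['tcp_rot'],o['time'],o['grip_width'])
s=blob(im,'wwood',proj(c,[515,360,10],True),30); print('board',circ(s,c,10),cv2.boundingRect(s))
s=blob(im,'blue',proj(c,[556,359.6,25],True)); print('dish',circ(s,c,40),cv2.boundingRect(s))
print(plan(o,[481,-187,175],0))
E
```

```text
[591.35724812 360.45153726 172.69247944] [3.13640717 0.01128996 3.14009858] 60.9 91.79078129421991
board [556.  359.4 113.4] (268, 99, 108, 107)
dish [555.6 358.7  59.5] (290, 125, 62, 62)
{'spin': np.float64(-0.01), 'x': np.float64(1.379), 'y': np.float64(-6.843), 'z': np.float64(-0.029)}
```

Dish is within 1 mm of the board centre. Now the cup.

Request:
jog_arm([
  {"xyz": [0.1, -0.5, 0], "spin": 0},
  {"xyz": [0.14, -0.7, 0], "spin": 0},
  {"xyz": [0.14, -0.7, 0], "spin": 0},
  {"xyz": [0.14, -0.7, 0], "spin": 0},
  {"xyz": [0.14, -0.7, 0], "spin": 0},
  {"xyz": [0.14, -0.7, 0], "spin": 0},
  {"xyz": [0.14, -0.7, 0], "spin": 0},
  {"xyz": [0.14, -0.7, 0], "spin": 0},
  {"xyz": [0.14, -0.7, 0], "spin": 0},
  {"xyz": [0.16, -0.72, 0], "spin": 0},
])

```text
time: 62.2
tool_pos: [475.6, -187.0, 164.8]
tcp_rot: [3.14, -0.002, 3.141]
contact_force: [1.1, 0.3, 0.4]
grip_width: 91.8
finger_force: 0.0
```

Request:
jog_arm([
  {"xyz": [0, 0, 0], "spin": 0},
  {"xyz": [0, 0, 0], "spin": 0},
  {"xyz": [0, 0, 0], "spin": 0},
  {"xyz": [0, 0, 0], "spin": 0},
  {"xyz": [0, 0, 0], "spin": 0},
  {"xyz": [0, 0, 0], "spin": 0},
  {"xyz": [0, 0, 0], "spin": 0},
  {"xyz": [0, 0, 0], "spin": 0},
  {"xyz": [0, 0, 0], "spin": 0},
  {"xyz": [0, 0, 0], "spin": 0},
])

```text
time: 63.45
tool_pos: [477.1, -186.1, 165.8]
tcp_rot: [3.142, 0.0, 3.141]
contact_force: [0.3, 0.2, 0.3]
grip_width: 91.8
finger_force: 0.0
```

```bash
python3 - <<'E'
from w import *
im,c,o=look('w17');print(o['tool_pos'],o['tcp_rot'],o['time'])
s=blob(im,'blue',proj(c,[441,-187,29],True)); print(circ(s,c,58),cv2.boundingRect(s),onplane(c,cen(s),29,True))
E
```

```text
[ 477.0859532  -186.07712326  165.80011438] [3.14150466e+00 2.03465530e-05 3.14073635e+00] 63.45
[ 439.5 -186.2   35.7] (304, 139, 39, 41) [ 443.39544947 -185.88370672   29.        ]
```

Request:
jog_arm([
  {"xyz": [-0.4, 0, 0], "spin": 0},
  {"xyz": [-0.3, 0, 0], "spin": 0},
  {"xyz": [0, 0, 0], "spin": 0},
  {"xyz": [0, 0, 0], "spin": 0},
  {"xyz": [0, 0, 0], "spin": 0},
  {"xyz": [0, 0, 0], "spin": 0},
  {"xyz": [0, 0, 0], "spin": 0},
  {"xyz": [0, 0, 0], "spin": 0},
  {"xyz": [0, 0, 0], "spin": 0},
  {"xyz": [0, 0, 0], "spin": 0},
])

```text
time: 64.75
tool_pos: [533.1, -186.1, 165.8]
tcp_rot: [3.141, -0.0, 3.141]
contact_force: [-0.0, 0.2, -0.2]
grip_width: 91.7
finger_force: 0.0
```

```bash
python3 - <<'E'
from w import *
im,c,o=look('w18');print(o['tool_pos'],o['tcp_rot'],o['time']);r=[]
for k in('w17','w18'):
    im,c,_=get(k);s=blob(im,'blue',proj(c,[441,-187,29],True)); print(circ(s,c,58),cv2.boundingRect(s),onplane(c,cen(s),29,True)); r.append(ray(c,cen(s),True))
    bl=cv2.boundingRect(s)
X=tri(r)[0];print(X,plan(o,[X[0],X[1],33],0))
cv2.imwrite('pics/w18c.png',cv2.resize(im[max(bl[1]-50,0):bl[1]+110,bl[0]-60:bl[0]+120],None,fx=3,fy=3))
E
```

```text
[ 533.08510356 -186.05570212  165.79846846] [ 3.14146793e+00 -1.53253661e-05  3.14082728e+00] 64.75
[ 439.5 -186.2   35.7] (304, 139, 39, 41) [ 443.39544947 -185.88370672   29.        ]
[ 440.9 -186.1   33.7] (304, 77, 39, 39) [ 438.89812987 -186.02010509   29.        ]
[ 440.49424471 -186.00534881   50.9274548 ] {'spin': np.float64(-0.01), 'x': np.float64(1.157), 'y': np.float64(0.001), 'z': np.float64(1.66)}
```

View pics/w18c.png

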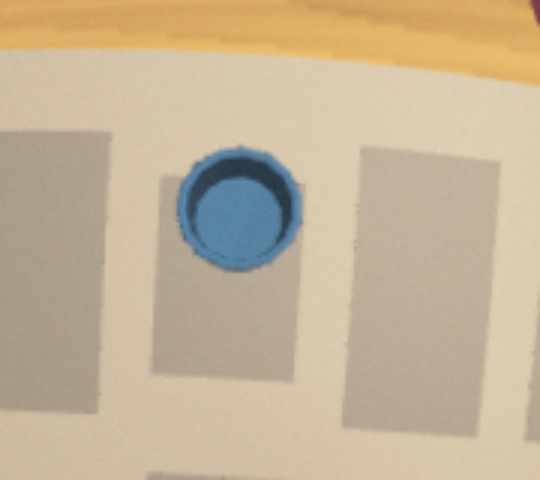

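The cup stands upright; its rim (240,208 in the crop) gives centre (440.4,-186). Grasping by its upper part at tip z 33.

Request:
jog_arm([
  {"xyz": [0.4, 0, 0], "spin": 0},
  {"xyz": [0.4, 0, 0], "spin": 0},
  {"xyz": [0.36, 0, 0], "spin": 0},
  {"xyz": [0, 0, 0.4], "spin": 0},
  {"xyz": [0, 0, 0.5], "spin": 0},
  {"xyz": [0, 0, 0.4], "spin": 0},
  {"xyz": [0, 0, 0.2], "spin": 0},
  {"xyz": [0, 0, 0.1], "spin": 0},
  {"xyz": [0, 0, 0.06], "spin": 0},
  {"xyz": [0, 0, 0], "spin": 0},
])

```text
time: 66.05
tool_pos: [440.5, -186.1, 33.3]
tcp_rot: [-3.141, 0.0, 3.141]
contact_force: [-0.3, 0.3, -0.1]
grip_width: 91.5
finger_force: 0.0
```

Request:
jog_arm([
  {"xyz": [0, 0, 0], "spin": 0},
  {"xyz": [0, 0, 0], "spin": 0},
  {"xyz": [0, 0, 0], "spin": 0},
  {"xyz": [0, 0, 0], "spin": 0},
  {"xyz": [0, 0, 0], "spin": 0},
  {"xyz": [0, 0, 0], "spin": 0},
  {"xyz": [0, 0, 0], "spin": 0},
  {"xyz": [0, 0, 0], "spin": 0},
  {"xyz": [0, 0, 0], "spin": 0},
  {"xyz": [0, 0, 0], "spin": 0},
], gripper=0)

```text
time: 67.3
tool_pos: [440.3, -185.9, 33.0]
tcp_rot: [3.141, -0.0, 3.141]
contact_force: [-0.3, 0.6, 0.3]
grip_width: 35.3
finger_force: 30.0
```

Request:
jog_arm([
  {"xyz": [0, 0, -0.1], "spin": 0},
  {"xyz": [0, 0, -0.4], "spin": 0},
  {"xyz": [0, 0, -0.5], "spin": 0},
  {"xyz": [0, 0.2, -0.3], "spin": 0},
  {"xyz": [-0.08, 0.4, 0], "spin": 0},
  {"xyz": [-0.11, 0.55, 0], "spin": 0},
  {"xyz": [-0.12, 0.6, 0], "spin": 0},
  {"xyz": [-0.13, 0.6, 0], "spin": 0},
  {"xyz": [-0.13, 0.6, 0], "spin": 0},
  {"xyz": [-0.13, 0.6, 0], "spin": 0},
])

```text
time: 68.55
tool_pos: [496.6, 99.5, 137.6]
tcp_rot: [-3.142, 0.001, 3.141]
contact_force: [0.3, 0.3, -0.7]
grip_width: 35.0
finger_force: 30.0
```

Request:
jog_arm([
  {"xyz": [-0.13, 0.6, 0], "spin": 0},
  {"xyz": [-0.13, 0.6, 0], "spin": 0},
  {"xyz": [-0.13, 0.6, 0], "spin": 0},
  {"xyz": [-0.13, 0.6, 0], "spin": 0},
  {"xyz": [-0.12, 0.5, 0], "spin": 0},
  {"xyz": [-0.1, 0.4, 0], "spin": 0},
  {"xyz": [0, 0.25, 0], "spin": 0},
  {"xyz": [0, 0, 0], "spin": 0},
  {"xyz": [0, 0, 0], "spin": 0},
  {"xyz": [0, 0, 0], "spin": 0},
])

```text
time: 69.8
tool_pos: [556.1, 380.8, 137.3]
tcp_rot: [-3.141, 0.0, 3.14]
contact_force: [0.3, 0.3, -1.8]
grip_width: 35.0
finger_force: 30.0
```

```bash
python3 - <<'E'
from w import *
im,c,o=look('w19');print(o['tool_pos'],plan(o,[555.9,359.4,58],0),o['grip_width'])
E
```

```text
[556.11259368 380.83970076 137.34076171] {'spin': np.float64(-0.02), 'x': np.float64(0.003), 'y': np.float64(-0.268), 'z': np.float64(0.992)} 34.95895993682089
```

View pics/w19.png

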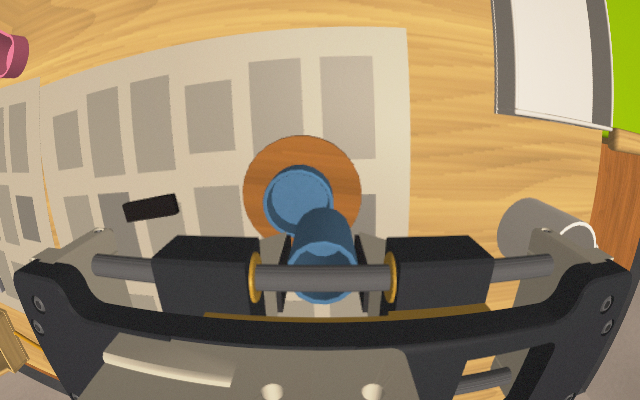

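The cup is held upright at (322,260) and the dish is at (300,200). Correcting y, then lowering in stages.

Request:
jog_arm([
  {"xyz": [0, -0.15, 0], "spin": 0},
  {"xyz": [0.002, -0.118, 0], "spin": 0},
  {"xyz": [0, 0, 0.3], "spin": 0},
  {"xyz": [0, 0, 0.3], "spin": 0},
  {"xyz": [0, 0, 0.1], "spin": 0},
  {"xyz": [0, 0, 0.05], "spin": 0},
  {"xyz": [0, 0, 0], "spin": 0},
  {"xyz": [0, 0, 0], "spin": 0},
  {"xyz": [0, 0, 0], "spin": 0},
  {"xyz": [0, 0, 0], "spin": 0},
])

```text
time: 71.1
tool_pos: [555.9, 360.6, 77.4]
tcp_rot: [3.141, 0.001, 3.141]
contact_force: [-0.8, 0.3, -1.8]
grip_width: 35.3
finger_force: 30.0
```

Request:
jog_arm([
  {"xyz": [0, -0.013, 0.05], "spin": 0},
  {"xyz": [0, 0, 0.08], "spin": 0},
  {"xyz": [0, 0, 0.08], "spin": 0},
  {"xyz": [0, 0, 0.06], "spin": 0},
  {"xyz": [0, 0, 0.03], "spin": 0},
  {"xyz": [0, 0, 0.02], "spin": 0},
  {"xyz": [0, 0, 0.01], "spin": 0},
  {"xyz": [0, 0, 0], "spin": 0},
  {"xyz": [0, 0, 0], "spin": 0},
  {"xyz": [0, 0, 0], "spin": 0},
])

```text
time: 72.35
tool_pos: [555.9, 359.5, 50.8]
tcp_rot: [3.141, 0.0, 3.141]
contact_force: [0.1, -0.2, -0.7]
grip_width: 35.2
finger_force: 30.0
```

Request:
jog_arm([
  {"xyz": [0, 0, 0.01], "spin": 0},
  {"xyz": [0, 0, 0.01], "spin": 0},
  {"xyz": [0, 0, 0.005], "spin": 0},
  {"xyz": [0, 0, 0.005], "spin": 0},
  {"xyz": [0, 0, 0], "spin": 0},
  {"xyz": [0, 0, 0], "spin": 0},
  {"xyz": [0, 0, 0], "spin": 0},
  {"xyz": [0, 0, 0], "spin": 0},
  {"xyz": [0, 0, 0], "spin": 0},
  {"xyz": [0, 0, 0], "spin": 0},
])

```text
time: 73.6
tool_pos: [555.8, 359.5, 48.3]
tcp_rot: [3.142, 0.0, 3.141]
contact_force: [0.4, -0.4, -0.7]
grip_width: 35.2
finger_force: 30.0
```

Request:
jog_arm([
  {"xyz": [0, 0, 0.004], "spin": 0},
  {"xyz": [0, 0, 0.004], "spin": 0},
  {"xyz": [0, 0, 0], "spin": 0},
  {"xyz": [0, 0, 0], "spin": 0},
  {"xyz": [0, 0, 0], "spin": 0},
  {"xyz": [0, 0, 0], "spin": 0},
  {"xyz": [0, 0, 0], "spin": 0},
  {"xyz": [0, 0, 0], "spin": 0},
  {"xyz": [0, 0, 0], "spin": 0},
  {"xyz": [0, 0, 0], "spin": 0},
])

```text
time: 74.85
tool_pos: [555.9, 359.5, 47.9]
tcp_rot: [3.141, 0.0, 3.141]
contact_force: [-0.7, -0.9, 4.8]
grip_width: 34.9
finger_force: 30.0
```

Contact at 47.9, as expected. Releasing.

Request:
jog_arm([
  {"xyz": [0, 0, 0], "spin": 0},
  {"xyz": [0, 0, 0], "spin": 0},
  {"xyz": [0, 0, 0], "spin": 0},
  {"xyz": [0, 0, 0], "spin": 0},
  {"xyz": [0, 0, 0], "spin": 0},
  {"xyz": [0, 0, 0], "spin": 0},
  {"xyz": [0, 0, -0.1], "spin": 0},
  {"xyz": [0, 0, -0.4], "spin": 0},
  {"xyz": [0, 0, -0.6], "spin": 0},
  {"xyz": [0, 0, -0.6], "spin": 0},
], gripper=100)

```text
time: 76.1
tool_pos: [555.6, 359.4, 185.6]
tcp_rot: [3.141, 0.0, 3.141]
contact_force: [0.6, -0.1, -0.3]
grip_width: 91.5
finger_force: 0.0
```

Request:
jog_arm([
  {"xyz": [-0.3, -0.6, 0], "spin": 0},
  {"xyz": [0, -0.7, 0], "spin": 0},
  {"xyz": [0, -0.7, 0], "spin": 0},
  {"xyz": [0, 0, 0], "spin": 0},
  {"xyz": [0, 0, 0], "spin": 0},
  {"xyz": [0, 0, 0], "spin": 0},
  {"xyz": [0, 0, 0], "spin": 0},
  {"xyz": [0, 0, 0], "spin": 0},
  {"xyz": [0, 0, 0], "spin": 0},
  {"xyz": [0, 0, 0], "spin": 0},
])

```text
time: 77.35
tool_pos: [579.6, 199.5, 183.6]
tcp_rot: [3.142, 0.0, 3.141]
contact_force: [-0.4, -0.3, 0.1]
grip_width: 91.9
finger_force: 0.0
```

```bash
python3 - <<'E'
from w import *
T=bot.capture('top');S=bot.capture('scene');W=look('w20')[0]
cv2.imwrite('pics/fin.png',np.vstack([np.hstack([cv2.resize(T[90:290,130:530],(400,200)),cv2.resize(S[100:380,140:540],(286,200))]),cv2.resize(W[60:260,240:640],(686,343))]))
print(bot.get_obs()['tool_pos'],bot.get_obs()['time'])
E
```

```text
[579.63323855 199.39107477 183.58818387] 77.5
```

View pics/fin.png

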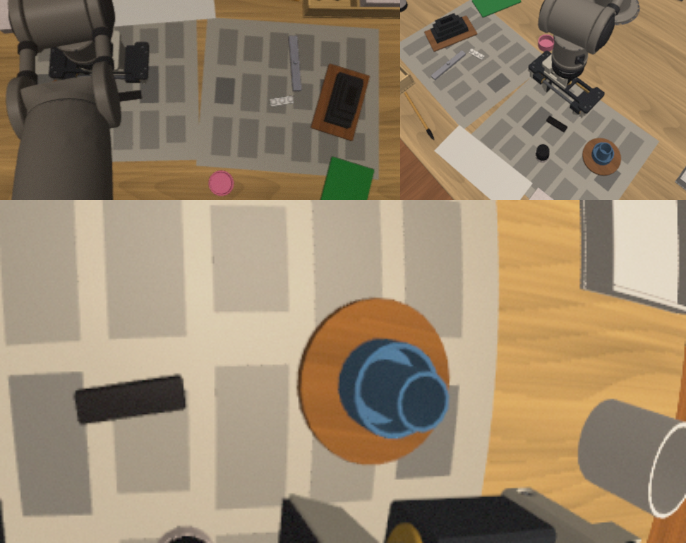

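The final view shows the cup upright in the dish on the round board, the stack square on the long board, and the bottle and paperweight where they were. Handing in.

```bash
python3 -c "
from plant import bot
print(bot.close_job())"
```

```text
the job is handed in; nothing more can be done
None
```

I handed the job in at about 77.5 s; no verdict came back. The three stones are stacked within 0.3 mm of each other and about 2 mm from the board's centre, the cup stands upright in the dish (within 1 mm of the round board's centre), and the ink bottle and paperweight were not touched.

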